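# Pack and latch the brake service case

### The job

Pack the blue brake service case: lay every new orange-lined brake shoe flat in a long pocket of its own, slide the roll of yellow grip tape up off its spindle and lay it flat in the square pocket. Then shut the lid, hook the latch's bail over the keeper on the lid, and press the red lever down past centre until it is fully home. Leave the worn shoes, the caster wheel and the tools where they lie.

Things in the scene. Friction and masses are not known exactly. Their poses are not given: they have to be found in the camera images.
- case: blue service case, fixed: 250 mm wide (its y), 200 deep (its x), rim 110 above the steel, walls 5. Origin at the centre of its underside; -x is the front with the draw latch at its middle, +x the back with the lid's hinge line at rim height; z up. Grey insert inside: flat top 70 above the steel, four long pockets 72 (x) x 34 (y) mm and a square one 68 x 68, all 10 deep, dark-floored
- tape_slot (a point): centre of the floor of the square pocket (for the tape roll), 60 mm above the steel; axes as the case
- lid (a joint): angle of the blue lid (rad): 0 shut, up to 1.85 leaning back on its stop; hinged along the back rim. The hinge is damped (1 to 2 N at the free edge at normal speed); once pushed forward well past upright (below 1.3) the lid sinks shut by itself in 2 to 3 s
- lid_edge (a point): middle of the lid's free edge, half-way through its thickness; the lid is a slab 200 mm from hinge to free edge, 250 wide, 25 thick; in its middle the keeper on its boss juts 37 mm beyond this edge (30 mm wide). Axes turn with the lid: x from the free edge to the hinge, z out of its outer face (up when shut)
- keeper_seat (a point): where the centre of the bail's bar lies when hooked. The steel keeper on the lid's front edge is a 28 mm wide upturned hook: a ledge, an outer lip 8.5 mm high and a back plate 13 mm behind the lip; this point is 4 mm above the ledge, midway between. Lid shut, it is 119 mm above the steel, 27.5 in front of the case's front face. The bar must pass over the lip (centre > 8.5 mm above this point)
- bail_bar (a point): centre of the steel bar of the latch's bail (loop): 8 mm thick, 60 long along the case's y; its ends stand 7 mm beyond the side arms (6 thick), so it can be gripped end to end, a finger on each end. It is 41.5 mm from the pin that joins the bail to the lever; the bail stretches up to 8 mm (10 N/mm). It stays where put; at the start it leans outward from upright by 0.6 to 1.1 rad
- lever (a joint): angle of the red latch lever (rad): 0 home, down along the case's front; grows as it swings out and up (1.57 level, stop at 2.6). Stays where put. Pivot along the case's y, 85 mm above the steel, 27 in front of the front face; the bail's pin is 12 mm from it. Bail hooked, it hangs at about 1.28; pressing takes 3 to 4 N at the tip; centre is at 0.3, then it must be pushed on to 0
- lever_tip (a point): the rounded end of the lever (10 mm thick, 28 wide), 62 mm from its pivot; the lever is 24 mm wide and 6 thick. With the lever home the tip is 23 mm above the steel
- tape_c (a point): centre (half-way up) of the yellow roll of grip tape: 58 mm outside, 32 mm bore, 25 high, about 60 g, z along its axis. It starts on a fixed upright steel spindle: post 22 mm thick, top 100 mm above the steel, round grey foot 64 mm across, shoulder 36 mm across carrying the roll 22 mm above the steel, so it must be lifted straight up by more than 80 mm
- slot0 (a point): centre of the floor of one of the four long shoe pockets, 60 mm above the steel; axes as the case (pocket length along x)
- slot1 (a point): centre of the floor of one of the four long shoe pockets, 60 mm above the steel; axes as the case (pocket length along x)
- slot2 (a point): centre of the floor of one of the four long shoe pockets, 60 mm above the steel; axes as the case (pocket length along x)
- slot3 (a point): centre of the floor of one of the four long shoe pockets, 60 mm above the steel; axes as the case (pocket length along x)
- shoe0_c (a point): centre (half-way up) of a new brake shoe with an orange lining on a bright steel plate: 64 mm long (x), 26 mm wide (y), 20 mm high (z), 90 g. May be absent (None)
- shoe1_c (a point): centre (half-way up) of a new brake shoe with an orange lining on a bright steel plate: 64 mm long (x), 26 mm wide (y), 20 mm high (z), 90 g. May be absent (None)
- shoe2_c (a point): centre (half-way up) of a new brake shoe with an orange lining on a bright steel plate: 64 mm long (x), 26 mm wide (y), 20 mm high (z), 90 g. May be absent (None)
- shoe3_c (a point): centre (half-way up) of a new brake shoe with an orange lining on a bright steel plate: 64 mm long (x), 26 mm wide (y), 20 mm high (z), 90 g. May be absent (None)
- worn0: worn brake shoe, black thin lining on a copper-coloured rusty plate, 64 x 26 x 12 mm, to be left alone
- worn1: another worn brake shoe, same look and size, to be left alone
- caster: cracked grey caster wheel lying flat, 70 mm across, 26 mm high, to be left alone
- axle_pin: silver quick-release axle pin, 98 mm long, lying, to be left alone
- pliers: green-handled slip-joint pliers, about 185 mm long, lying, to be left alone
- spanner: steel spanner, lying, to be left alone
- oil_can: upright can of oil, 52 mm across, 150 mm high, to be left alone
Mind the look-alikes: they are no part of the job. Leave any green or turquoise look-alike of the part that bears shoe2_c alone.

How it is judged:
On the way, in this order (a step that is already met when the one before it is completed fails the run):
1. every new shoe lies flat in a long pocket and the tape roll lies flat in the square pocket (((horizontal distance between shoe0_c and slot0 below 0.009 m and z of shoe0_c in the frame of slot0 below 0.014 m and angle between the x axis of shoe0_c and the x axis of slot0, either way round below 0.2 rad and angle between the z axis of shoe0_c and the z axis of slot0, either way round below 0.15 rad) or (horizontal distance between shoe0_c and slot1 below 0.009 m and z of shoe0_c in the frame of slot1 below 0.014 m and angle between the x axis of shoe0_c and the x axis of slot1, either way round below 0.2 rad and angle between the z axis of shoe0_c and the z axis of slot1, either way round below 0.15 rad) or (horizontal distance between shoe0_c and slot2 below 0.009 m and z of shoe0_c in the frame of slot2 below 0.014 m and angle between the x axis of shoe0_c and the x axis of slot2, either way round below 0.2 rad and angle between the z axis of shoe0_c and the z axis of slot2, either way round below 0.15 rad) or (horizontal distance between shoe0_c and slot3 below 0.009 m and z of shoe0_c in the frame of slot3 below 0.014 m and angle between the x axis of shoe0_c and the x axis of slot3, either way round below 0.2 rad and angle between the z axis of shoe0_c and the z axis of slot3, either way round below 0.15 rad)) and ((horizontal distance between shoe1_c and slot0 below 0.009 m and z of shoe1_c in the frame of slot0 below 0.014 m and angle between the x axis of shoe1_c and the x axis of slot0, either way round below 0.2 rad and angle between the z axis of shoe1_c and the z axis of slot0, either way round below 0.15 rad) or (horizontal distance between shoe1_c and slot1 below 0.009 m and z of shoe1_c in the frame of slot1 below 0.014 m and angle between the x axis of shoe1_c and the x axis of slot1, either way round below 0.2 rad and angle between the z axis of shoe1_c and the z axis of slot1, either way round below 0.15 rad) or (horizontal distance between shoe1_c and slot2 below 0.009 m and z of shoe1_c in the frame of slot2 below 0.014 m and angle between the x axis of shoe1_c and the x axis of slot2, either way round below 0.2 rad and angle between the z axis of shoe1_c and the z axis of slot2, either way round below 0.15 rad) or (horizontal distance between shoe1_c and slot3 below 0.009 m and z of shoe1_c in the frame of slot3 below 0.014 m and angle between the x axis of shoe1_c and the x axis of slot3, either way round below 0.2 rad and angle between the z axis of shoe1_c and the z axis of slot3, either way round below 0.15 rad)) and ((horizontal distance between shoe2_c and slot0 below 0.009 m and z of shoe2_c in the frame of slot0 below 0.014 m and angle between the x axis of shoe2_c and the x axis of slot0, either way round below 0.2 rad and angle between the z axis of shoe2_c and the z axis of slot0, either way round below 0.15 rad) or (horizontal distance between shoe2_c and slot1 below 0.009 m and z of shoe2_c in the frame of slot1 below 0.014 m and angle between the x axis of shoe2_c and the x axis of slot1, either way round below 0.2 rad and angle between the z axis of shoe2_c and the z axis of slot1, either way round below 0.15 rad) or (horizontal distance between shoe2_c and slot2 below 0.009 m and z of shoe2_c in the frame of slot2 below 0.014 m and angle between the x axis of shoe2_c and the x axis of slot2, either way round below 0.2 rad and angle between the z axis of shoe2_c and the z axis of slot2, either way round below 0.15 rad) or (horizontal distance between shoe2_c and slot3 below 0.009 m and z of shoe2_c in the frame of slot3 below 0.014 m and angle between the x axis of shoe2_c and the x axis of slot3, either way round below 0.2 rad and angle between the z axis of shoe2_c and the z axis of slot3, either way round below 0.15 rad)) and ((horizontal distance between shoe3_c and slot0 below 0.009 m and z of shoe3_c in the frame of slot0 below 0.014 m and angle between the x axis of shoe3_c and the x axis of slot0, either way round below 0.2 rad and angle between the z axis of shoe3_c and the z axis of slot0, either way round below 0.15 rad) or (horizontal distance between shoe3_c and slot1 below 0.009 m and z of shoe3_c in the frame of slot1 below 0.014 m and angle between the x axis of shoe3_c and the x axis of slot1, either way round below 0.2 rad and angle between the z axis of shoe3_c and the z axis of slot1, either way round below 0.15 rad) or (horizontal distance between shoe3_c and slot2 below 0.009 m and z of shoe3_c in the frame of slot2 below 0.014 m and angle between the x axis of shoe3_c and the x axis of slot2, either way round below 0.2 rad and angle between the z axis of shoe3_c and the z axis of slot2, either way round below 0.15 rad) or (horizontal distance between shoe3_c and slot3 below 0.009 m and z of shoe3_c in the frame of slot3 below 0.014 m and angle between the x axis of shoe3_c and the x axis of slot3, either way round below 0.2 rad and angle between the z axis of shoe3_c and the z axis of slot3, either way round below 0.15 rad)) and horizontal distance between tape_c and tape_slot below 0.01 m and z of tape_c in the frame of tape_slot below 0.0165 m and angle between the z axis of tape_c and the z axis of tape_slot, either way round below 0.15 rad), for 0.2 s.
2. the lid is shut (value of joint lid below 0.04 rad), for 0.2 s.
3. the bail's bar lies in the keeper, with the lever not yet pressed past centre (distance between bail_bar and keeper_seat below 0.006 m and value of joint lid below 0.04 rad and value of joint lever above 0.35 rad), for 0.1 s.
4. the lever is pressed down past centre and home, with the bail hooked (distance between bail_bar and keeper_seat below 0.006 m and value of joint lever below 0.12 rad), for 0.2 s.
At the end, for the whole second after the job is handed in: each new shoe lies flat in a long pocket (within 9 mm of its centre, lined up), the tape roll flat in the square pocket (10 mm), the lid is shut (0.04 rad), the bail bar lies in the keeper (6 mm), the lever is home (below 0.12 rad), and the worn shoes, caster and tools moved under 50 mm (all of step 1 and all of step 4 and value of joint lid below 0.04 rad); the robot touches nothing.
It fails at once if a worn shoe, the caster wheel or a tool is moved by more than 50 mm (distance of any of worn0, worn1, caster, axle_pin, pliers, spanner, oil_can from where it was at the start of the episode above 0.05 m).
Of shoe0, shoe1, shoe2, shoe3 only 2 to 4 are there at a start; the rules pass over those that are not, and their reading is None.
At some moment in a run one of shoe0, shoe1, shoe2, shoe3 may be knocked a few centimetres aside while the robot is not near it.
It also fails if it takes over 210 s, if anything falls off the work surface, if the arm or the gripper's body presses on something with over 40 N, if the wrist force passes 120 N, or if a joint passes its speed limit or range.

### The arm

A 6-joint arm with a two-finger parallel gripper is mounted at the origin on the work surface. World frame = base frame: x ahead of the robot, y to its left, z up, the work surface at z = 0. Lengths are in m, angles in rad, forces in N, time in s.
With the tool pointing down it reaches from about 0.375 to 0.975 m from the base axis. Payload 3.8 kg.
Tool frame: the origin (TCP) lies midway between the tips of the shut fingers; the grasp point (between the pads) lies 19 mm behind it; z points along the fingers, y is the direction in which the jaws open and shut (so a half turn about z gives the same grasp; the last joint's range is limited). The gripper opens to 85 mm and grips with 20 to 120 N. Pads are 22 mm wide; open, the fingers measure 114 mm over their backs; the gripper's body (76 mm by 85 mm) begins 54 mm behind the grasp point. The pads swing forward as they close: fully open they stand 13 mm farther back than shut.
Start: joints at [-1.18, 0.264, 1.604, -0, 1.274, -0.037], TCP at [0.28, -0.614, 0.231] pointing down, gripper open.
Joint ranges: [-2.63, 2.63], [-0.94, 2.18], [0.31, 2.57], [-1.31, 4.45], [0, 2.66], [-2.55, 2.55]. Speed limits (rad/s): [2.57, 2.57, 3.14, 3.14, 3.14, 3.14].

### API

Orientations are given as a rotation vector (axis times angle).
In Python, from workcell import bot gives the robot as it stands.
- The arm moves only by the tool drive_tool, never from a script. Its argument "deltas" is a list of rows, each an object with "hand": the opening, from 0 (shut) to 1 (fully open); "offset": the shift along the world's x, y, z in cm, a list of three; "angular": the turn, a rotation vector about the world's x, y, z in degrees, a list of three. A call has 1 to 8 rows; each row is the pose to reach, as a shift and turn from the pose commanded when the call began; what a row does not reach only later rows make up. A row lasts 1/8 s, in which the tool goes at most 62.5 mm and 10.7 degrees, less where a joint would pass 70% of its speed; a pose out of reach is approached as far as the arm can. A call with a gripper value outside its range is refused whole. The fingers move at their own pace and stop on an object; "force" is the grip in N (left out, the last holds). Time passes only in rows, so rows that repeat a pose let the fingers close. It gives the time, the measured TCP pose, the force and the opening at its end, in the units of the state.
- bot.read_state(): the state, without advancing time (a new reading comes with each control period).
- bot.read_camera(name): name is "scene" or "top"; returns a dict with "frame" (384x512x3 uint8, blue, green, red), "mtx" (3x3 intrinsics, pixels), "k1" (the pictures are not rectified: a ray, as slopes to the right and down, at radius r is drawn at 1 + k1 r^2 times it, then the intrinsics apply), "R" (3x3) and "t" (3): a world point X has camera coordinates R X + t. Camera axes: x right, y down, z forward; pixel columns grow to the right and rows downward; lengths in m; the calibration is good to about 2 mm. A picture is of the moment at which its call begins. There is no depth.
- bot.finish_job(): hands the job in, once; it reports no verdict.
The state is a dict: "time": time; "q": joint angles; "joint_vel": joint speeds; "joint_torque": joint torques, N m; "tool_pos": TCP position; "tcp_rot": TCP orientation; "wrist_force": force on the tool from outside, world axes, zero at the start; "torque": the same for the moment, N m; "width": opening from 0.0 (shut) to 1.0 (fully open).
Only numpy, scipy, OpenCV 4.12 (cv2) and the standard library are available. Lean on these libraries where they do the work, as an engineer would, in place of code of your own. Each camera call takes 0.05 s, during which the arm holds its last target. There are 200 camera calls.

## Working session

There is one attempt and no reset: what is moved stays moved. The work goes in short steps, Python scripts to look and compute and a tool call to move; the robot and the scene stay as the last step left them, time stands still between calls to the robot, and variables do not carry over. Pictures are saved under pics/ and viewed, about 12 in all and at most 16, crops included, and the job is handed in when it is done.

Besides the shell and the picture viewer there is one more tool, called as name(argument=value, ...), one argument or row to a line, values as JSON. drive_tool: Moves the arm, as the interface text tells. Its arguments: {"type":"object","properties":{"deltas":{"type":"array"},"force":{"type":"number"}},"required":["deltas"]}

```bash
ls; mkdir -p pics; cat > h.py <<'E'
import numpy as np, cv2
from workcell import bot
def snap(cam,name):
    c=bot.read_camera(cam); np.savez(f'pics/{name}.npz',**c); cv2.imwrite(f'pics/{name}.png',c['frame']); return c
def load(n): return dict(np.load(f'pics/{n}.npz'))
def ray(c,p):
    k=float(c['k1']);m=c['mtx']
    d=np.array([(p[0]-m[0,2])/m[0,0],(p[1]-m[1,2])/m[1,1]]);u=d.copy()
    for _ in range(30): u=d/(1+k*(u@u))
    R,t=c['R'],c['t']; return -R.T@t, R.T@np.array([u[0],u[1],1])
def onz(c,p,z):
    o,d=ray(c,p); return o+d*(z-o[2])/d[2]
def proj(c,X):
    v=c['R']@np.array(X)+c['t']; u=v[:2]/v[2]; u=u*(1+float(c['k1'])*(u@u))
    m=c['mtx'];return np.array([m[0,0]*u[0]+m[0,2],m[1,1]*u[1]+m[1,2]])
def tri(obs):
    A=np.zeros((3,3));b=np.zeros(3)
    for c,p in obs:
        o,d=ray(c,p);d=d/np.linalg.norm(d);P=np.eye(3)-np.outer(d,d);A+=P;b+=P@o
    X=np.linalg.solve(A,b); return X,[np.round(proj(c,X)-p,1) for c,p in obs]
def crop(c,name,x0,y0,x1,y1,s):
    cv2.imwrite(f'pics/{name}.png',cv2.resize(c['frame'][y0:y1,x0:x1],None,fx=s,fy=s,interpolation=cv2.INTER_CUBIC))
E
python3 - <<'E'
from h import *
for n in ('scene','top'):
    c=snap(n,n+'0'); print(n,c['mtx'],c['k1'],-c['R'].T@c['t'],c['R'].round(3).tolist())
a=[cv2.resize(load(n+'0')['frame'],None,fx=1.56,fy=1.56) for n in('scene','top')]
for n,x in zip(('scene','top'),a): cv2.imwrite(f'pics/{n}0b.png',x)
print(bot.read_state())
E
```

```text
pics
scene [[394.88508658   0.         250.5791131 ]
 [  0.         394.88508658 186.51464999]
 [  0.           0.           1.        ]] 0.01579862048486418 [ 1.12094993 -0.06241269  1.06880819] [[0.054, 0.999, -0.006], [0.854, -0.049, -0.517], [-0.517, 0.023, -0.856]]
top [[414.95226921   0.         248.97330875]
 [  0.         414.95226921 189.13849508]
 [  0.           0.           1.        ]] -0.05771240005023401 [ 0.4699386  -0.03290979  1.08685305] [[0.006, -1.0, -0.005], [-0.995, -0.005, -0.096], [0.096, 0.006, -0.995]]
{'time': 0.1, 'q': array([-1.17986894e+00,  2.64660632e-01,  1.60527136e+00,  5.81465904e-06,
        1.27372189e+00, -3.69258849e-02]), 'joint_vel': array([ 0.00015342, -0.00204339, -0.00458661, -0.00284278, -0.00074012,
        0.00021882]), 'joint_torque': array([ 5.82540033e-04, -5.16708148e+01, -3.68589091e+01, -6.30525324e-05,
        6.29860297e-03, -1.09934479e-05]), 'tool_pos': array([ 0.27979357, -0.61352937,  0.2300798 ]), 'tcp_rot': array([-3.06799631e+00, -6.66522292e-01,  5.61142695e-04]), 'wrist_force': array([-0.27274427,  0.35375345, -0.18811675]), 'torque': array([-0.00314895, -0.01839782,  0.01642861]), 'width': 1.0008178721347039}
```

View pics/top0b.png

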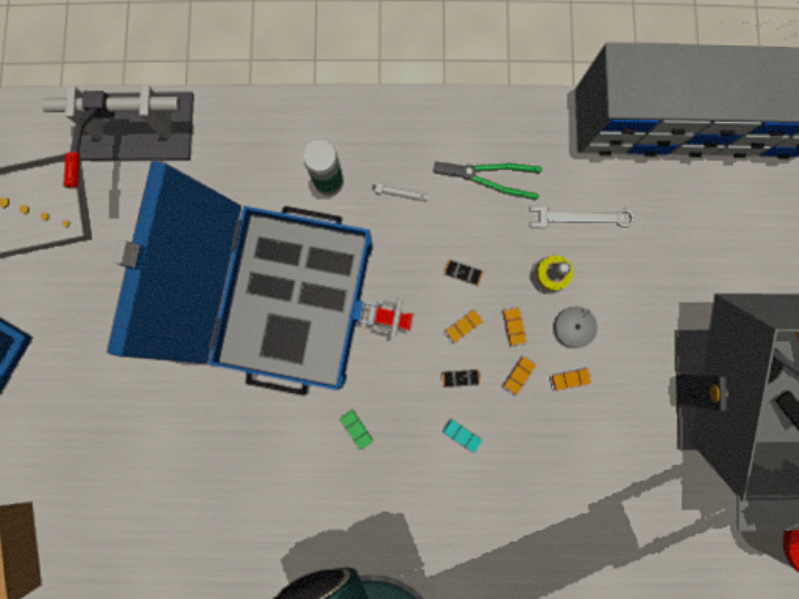

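View pics/scene0b.png

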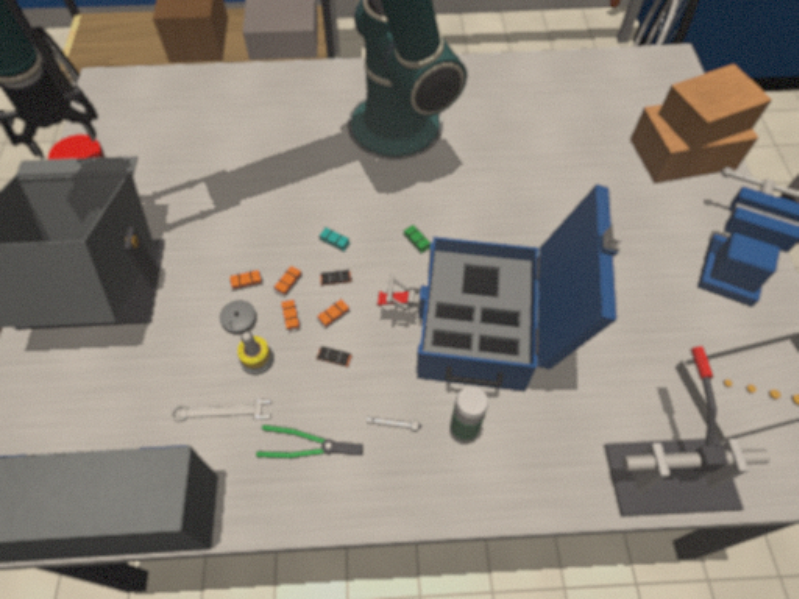

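```bash
python3 - <<'E'
from h import *
def seg(c,lo,hi,amin,box):
    hsv=cv2.cvtColor(c['frame'],cv2.COLOR_BGR2HSV); m=cv2.inRange(hsv,lo,hi)
    M=np.zeros_like(m);M[box[1]:box[3],box[0]:box[2]]=m[box[1]:box[3],box[0]:box[2]]
    M=cv2.morphologyEx(M,cv2.MORPH_CLOSE,np.ones((3,3)))
    out=[]
    for q in cv2.findContours(M,cv2.RETR_EXTERNAL,cv2.CHAIN_APPROX_NONE)[0]:
        if cv2.contourArea(q)>amin:
            r=cv2.minAreaRect(q); out.append((r,cv2.boxPoints(r)))
    return out
T=load('top0');S=load('scene0')
for nm,c,b in(('top',T,(250,130,420,300)),('scene',S,(120,150,250,250))):
    for r,bp in seg(c,(5,130,100),(20,255,255),60,b):
        w=[onz(c,p,.02)[:2] for p in bp]; e=[w[1]-w[0],w[2]-w[1]]
        L=sorted(e,key=np.linalg.norm)
        print(nm,np.round(r[0],1),'xy@.02',onz(c,r[0],.02)[:2].round(4),'yaw',np.degrees(np.arctan2(L[1][1],L[1][0])).round(1)%180,'size',[np.linalg.norm(x).round(4) for x in L])
    for r,bp in seg(c,(22,130,100),(35,255,255),60,b): print(nm,'tape',np.round(r[0],1),onz(c,r[0],.047)[:2].round(4),np.round(r[1],1))
crop(T,'Tcase',70,95,270,245,4); crop(S,'Scase',230,110,400,260,4)
E
```

```text
top [366.1 242.7] xy@.02 [ 0.4363 -0.328 ] yaw 101.8 size [np.float64(0.0253), np.float64(0.0589)]
top [332.7 240.3] xy@.02 [ 0.4423 -0.2419] yaw 145.8 size [np.float64(0.0262), np.float64(0.0591)]
top [297.  208.5] xy@.02 [ 0.5232 -0.1508] yaw 127.0 size [np.float64(0.0236), np.float64(0.0585)]
top [329.6 208.9] xy@.02 [ 0.5226 -0.235 ] yaw 11.900000000000006 size [np.float64(0.0259), np.float64(0.0577)]
top tape [355.5 174.5] [ 0.6087 -0.2967] [21. 21.]
scene [213.3 200. ] xy@.02 [ 0.5286 -0.1503] yaw 127.4 size [np.float64(0.0277), np.float64(0.059)]
scene [185.7 201.1] xy@.02 [ 0.5275 -0.234 ] yaw 11.2 size [np.float64(0.0244), np.float64(0.0609)]
scene [156.9 178.6] xy@.02 [ 0.4412 -0.3269] yaw 102.0 size [np.float64(0.0282), np.float64(0.057)]
scene [184. 179.] xy@.02 [ 0.4476 -0.2418] yaw 148.5 size [np.float64(0.0285), np.float64(0.0612)]
scene tape [162.3 225.8] [ 0.6197 -0.2939] [18. 19.]
```

View pics/Tcase.png

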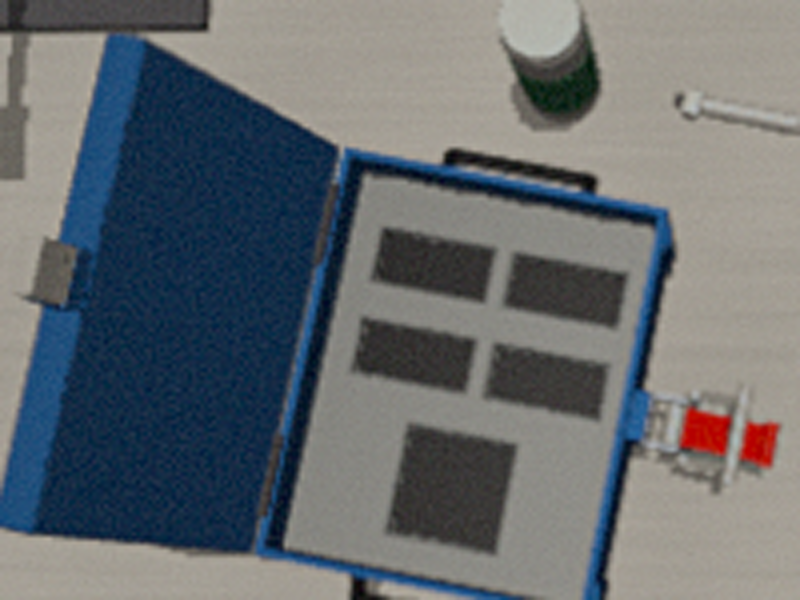

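View pics/Scase.png

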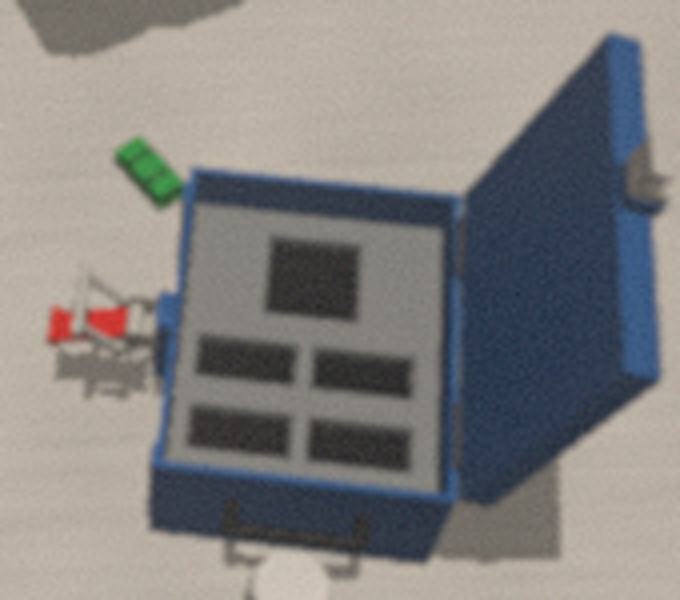

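```bash
python3 - <<'E'
from h import *
T=load('top0');S=load('scene0')
t=lambda x,y:np.array([70+x/4-.375,95+y/4-.375]); s=lambda x,y:np.array([230+x/4-.375,110+y/4-.375])
def dark(c,p):
    g=cv2.GaussianBlur(cv2.cvtColor(c['frame'],cv2.COLOR_BGR2GRAY),(3,3),0)
    m=(g<95).astype(np.uint8); n,l,st,ce=cv2.connectedComponentsWithStats(m)
    k=l[int(round(p[1])),int(round(p[0]))]
    cnt=max(cv2.findContours((l==k).astype(np.uint8),cv2.RETR_EXTERNAL,cv2.CHAIN_APPROX_NONE)[0],key=cv2.contourArea)
    r=cv2.minAreaRect(cnt); return (np.array(r[0]) if st[k,4]<900 else p), st[k,4]
P={'Pbf':((433,265),(359,446)),'Pff':((565,290),(239,433)),'Pbn':((413,354),(362,375)),'Pfn':((545,381),(246,360)),'Sq':((451,489),(312,278))}
for k,(a,b) in P.items():
    pa,na=dark(T,t(*a));pb,nb=dark(S,s(*b)); X,e=tri([(T,pa),(S,pb)])
    print(k,na,nb,pa.round(1),pb.round(1),X.round(4),e,'top@.06',onz(T,pa,.06)[:2].round(4),'sc@.06',onz(S,pb,.06)[:2].round(4))
R={'hn':((262,550),(458,198)),'hf':((345,152),(455,497)),'ff':((668,212),(155,462))}
for k,(a,b) in R.items(): print(k,*tri([(T,t(*a)),(S,s(*b))]))
for a,b in(((366.1,242.7),(156.9,178.6)),((332.7,240.3),(184,179)),((297,208.5),(213.3,200)),((329.6,208.9),(185.7,201.1)),((355.5,174.5),(162.3,225.8))): print(*tri([(T,np.array(a)),(S,np.array(b))]))
crop(T,'Tl',225,180,275,225,13); crop(S,'Sl',235,165,285,215,11)
a=cv2.imread('pics/Tl.png');b=cv2.imread('pics/Sl.png')
x=T['frame'][160:205,325:380];x=cv2.resize(x,None,fx=7,fy=7);y=cv2.resize(S['frame'][200:245,140:195],None,fx=7,fy=7)
W=np.zeros((600,800,3),np.uint8)
A=cv2.resize(T['frame'][183:223,222:272],None,fx=8,fy=8);B=cv2.resize(S['frame'][170:215,235:285],None,fx=6.5,fy=6.5)
W[:320,:400]=A; W[:B.shape[0],400:400+B.shape[1]]=B[:,:400]
W[325:325+275,:385]=x[:275]; W[325:600,400:785]=y[:275]; cv2.imwrite('pics/mix.png',W)
E
```

```text
Pbf 397 277 [177.9 160.7] [319.5 220.9] [0.6388 0.1515 0.0649] [array([-0.3, -0. ]), array([-0.2,  0. ])] top@.06 [0.6395 0.1517] sc@.06 [0.6364 0.1532]
Pff 396 262 [210.9 167. ] [289.5 217.4] [0.6231 0.0684 0.065 ] [array([-0.2, -0. ]), array([-0.2,  0. ])] top@.06 [0.6238 0.0684] sc@.06 [0.6206 0.0696]
Pbn 403 255 [172.9 183.3] [320.1 202.9] [0.5817 0.1618 0.0658] [array([-0.1, -0. ]), array([-0.1,  0. ])] top@.06 [0.5823 0.1627] sc@.06 [0.5786 0.1632]
Pfn 394 244 [206.3 189.9] [291.1 199.7] [0.5659 0.0791 0.0649] [array([-0.3, -0. ]), array([-0.2,  0. ])] top@.06 [0.5663 0.0789] sc@.06 [0.5632 0.0805]
Sq 762 429 [182.4 216.6] [308.  179.5] [0.4994 0.1371 0.0642] [array([-0.3, -0. ]), array([-0.2,  0. ])] top@.06 [0.4995 0.1372] sc@.06 [0.4967 0.1386]
hn [0.46073586 0.24330386 0.10615472] [array([-0.8, -0.1]), array([-0.7,  0.1])]
hf [0.70028588 0.19946192 0.10692781] [array([-0.5, -0.1]), array([-0.4,  0. ])]
ff [0.66392051 0.00354072 0.10772351] [array([-0.3, -0. ]), array([-0.3,  0. ])]
[ 0.43616081 -0.32944374  0.01233349] [array([-0.2, -0. ]), array([-0.2, -0. ])]
[ 0.44204799 -0.24348926  0.01133058] [array([-0.1, -0. ]), array([-0.1, -0. ])]
[ 0.52366958 -0.15138377  0.01134996] [array([-0.2, -0. ]), array([-0.1, -0. ])]
[ 0.52301599 -0.23585851  0.01201711] [array([-0.2, -0. ]), array([-0.2, -0. ])]
[ 0.61105972 -0.29943854  0.02952705] [array([-0.7, -0. ]), array([-0.6, -0.1])]
```

View pics/mix.png

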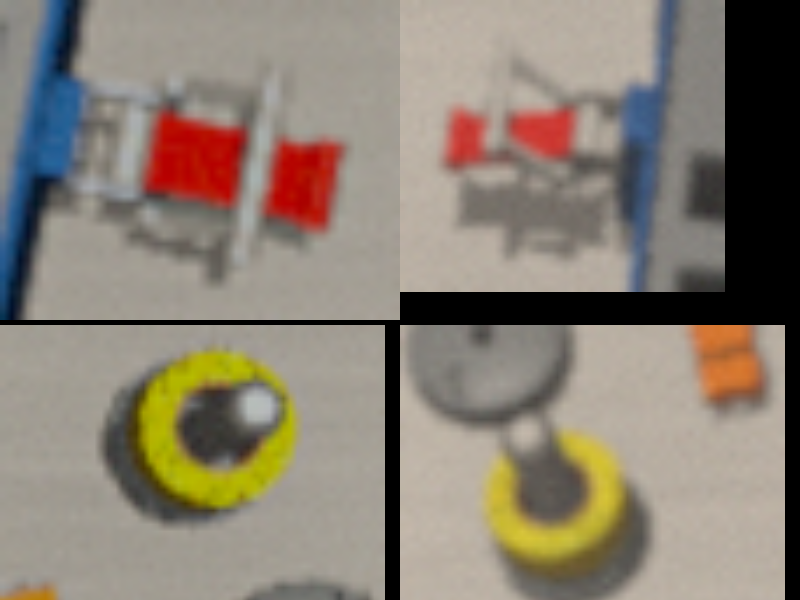

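drive_tool(
  deltas=[
    {"hand":0.55,"offset":[0,0,6],"angular":[0,0,0]},
    {"hand":0.55,"offset":[0,5,10],"angular":[0,0,0]},
    {"hand":0.55,"offset":[4,10,10],"angular":[0,0,-6]},
    {"hand":0.55,"offset":[8,15,10],"angular":[0,0,-13]},
    {"hand":0.55,"offset":[12,20,10],"angular":[0,0,-13]},
    {"hand":0.55,"offset":[16,25,10],"angular":[0,0,-13]},
    {"hand":0.55,"offset":[20,30,8],"angular":[0,0,-13]},
    {"hand":0.55,"offset":[23,35,4],"angular":[0,0,-13]},
  ],
)

```text
time: 1.1
tool_pos: [0.5036, -0.2765, 0.2823]
tcp_rot: [3.123, 0.316, 0.005]
wrist_force: [0.6, -1.5, -0.0]
width: 0.55
```

```bash
cat >> h.py <<'E'
from scipy.spatial.transform import Rotation as Ro
def st():
    s=bot.read_state(); y=Ro.from_rotvec(s['tcp_rot']).as_matrix(); 
    print('t',round(s['time'],2),'p',s['tool_pos'].round(4),'jaw',np.degrees(np.arctan2(y[1,1],y[0,1])).round(1),'zdir',y[:,2].round(3),'F',s['wrist_force'].round(1),'w',round(s['width'],3),'q',s['q'].round(2))
E
python3 - <<'E'
from h import *
st()
T=load('top0');S=load('scene0')
print(tri([(T,np.array((361.7,171.3))),(S,np.array((157.9,215.6)))]), tri([(T,np.array((355.4,174.3))),(S,np.array((161.8,223.5)))]), onz(T,(361.7,171.3),.1),onz(S,(157.9,215.6),.1),onz(S,(161.8,223.5),.047))
E
```

```text
t 1.1 p [ 0.5036 -0.2765  0.2823] jaw -78.5 zdir [ 0.003 -0.002 -1.   ] F [ 0.6 -1.5 -0. ] w 0.55 q [-0.55  0.04  1.76  0.    1.33  0.82]
(array([ 0.6104435 , -0.29878953,  0.09337514]), [array([-0.6, -0. ]), array([-0.5, -0.1])]) (array([ 0.60990585, -0.2972943 ,  0.04190077]), [array([-0.2, -0. ]), array([-0.2, -0. ])]) [ 0.60949952 -0.29845074  0.1       ] [ 0.61415188 -0.29576005  0.1       ] [ 0.61251625 -0.29565746  0.047     ]
```

drive_tool(
  deltas=[
    {"hand":0.55,"offset":[1.3,2.8,-5],"angular":[0,0,0]},
    {"hand":0.55,"offset":[1.3,2.8,-10],"angular":[0,0,0]},
    {"hand":0.55,"offset":[1.3,2.8,-15],"angular":[0,0,0]},
    {"hand":0.55,"offset":[1.3,2.8,-20],"angular":[0,0,0]},
    {"hand":0.55,"offset":[1.3,2.8,-24],"angular":[0,0,0]},
    {"hand":0.55,"offset":[1.3,2.8,-26.1],"angular":[0,0,0]},
    {"hand":0.55,"offset":[1.3,2.8,-26.1],"angular":[0,0,0]},
  ],
)

```text
time: 1.98
tool_pos: [0.5121, -0.2485, 0.0177]
tcp_rot: [-3.122, -0.315, 0.008]
wrist_force: [0.1, -0.6, 0.5]
width: 0.553
```

drive_tool(
  deltas=[
    {"hand":0.0,"offset":[0,0,0],"angular":[0,0,0]},
    {"hand":0.0,"offset":[0,0,0],"angular":[0,0,0]},
    {"hand":0.0,"offset":[0,0,0],"angular":[0,0,0]},
    {"hand":0.0,"offset":[0,0,0],"angular":[0,0,0]},
    {"hand":0.0,"offset":[0,0,0],"angular":[0,0,0]},
    {"hand":0.0,"offset":[0,0,2],"angular":[0,0,0]},
    {"hand":0.0,"offset":[0,0,5],"angular":[0,0,0]},
    {"hand":0.0,"offset":[0,0,5],"angular":[0,0,0]},
  ],
  force=40,
)

```text
time: 2.98
tool_pos: [0.5173, -0.2513, 0.0745]
tcp_rot: [3.122, 0.315, 0.01]
wrist_force: [1.3, -0.5, 0.4]
width: -0.002
```

```bash
python3 - <<'E'
from h import *
st(); T=snap('top','g1');S=snap('scene','g1s')
W=np.zeros((480,800,3),np.uint8)
W[:400,:400]=cv2.resize(T['frame'][170:250,290:370],None,fx=5,fy=5);W[:400,400:]=cv2.resize(S['frame'][150:230,150:230],None,fx=5,fy=5);cv2.imwrite('pics/g1m.png',W)
E
```

```text
t 2.98 p [ 0.5173 -0.2513  0.0745] jaw -78.5 zdir [ 0.007 -0.004 -1.   ] F [ 1.3 -0.5  0.4] w -0.002 q [-0.5   0.22  1.97  0.    0.95  0.87]
```

View pics/g1m.png

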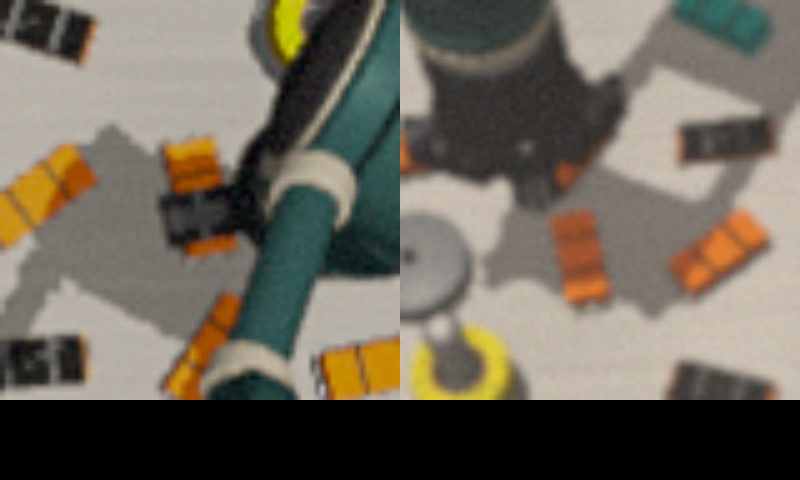

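drive_tool(
  deltas=[
    {"hand":0.55,"offset":[0,0,0],"angular":[0,0,0]},
    {"hand":0.55,"offset":[0,0,0],"angular":[0,0,0]},
    {"hand":0.55,"offset":[0,0,0],"angular":[0,0,0]},
    {"hand":0.55,"offset":[0,0,0],"angular":[0,0,0]},
  ],
)

```text
time: 3.58
tool_pos: [0.5142, -0.2497, 0.0699]
tcp_rot: [-3.125, -0.315, 0.001]
wrist_force: [0.5, 0.5, 0.5]
width: 0.548
```

```bash
python3 - <<'E'
from h import *
st(); T=load('g1');S=load('g1s')
# fingertip pads centre seen in top crop (205,215)/5 ; bring both
print(onz(T,(290+205/5-.4,170+215/5-.4),.075))
E
```

```text
t 3.58 p [ 0.5142 -0.2497  0.0699] jaw -78.5 zdir [-0.001  0.    -1.   ] F [0.5 0.5 0.5] w 0.548 q [-0.5   0.22  1.97  0.    0.94  0.87]
[ 0.51086998 -0.22680622  0.075     ]
```

```bash
python3 - <<'E'
from h import *
T=snap('top','g2');S=snap('scene','g2s'); st()
p=bot.read_state()['tool_pos']
W=np.zeros((600,800,3),np.uint8)
for i,(c,x0,y0) in enumerate(((T,295,170),(S,150,140))):
    a=cv2.resize(c['frame'][y0:y0+75,x0:x0+50],None,fx=8,fy=8,interpolation=cv2.INTER_CUBIC)
    for dz in(0,.05):
        u=(proj(c,p+[0,0,dz])-[x0,y0])*8+4; print(i,u); cv2.circle(a,tuple(int(v) for v in u),4,(255,0,255),-1)
    W[:,400*i:400*i+400]=a
cv2.imwrite('pics/g2m.png',W)
E
```

```text
t 3.67 p [ 0.5144 -0.2498  0.0701] jaw -78.5 zdir [-0.  0. -1.] F [ 0.7 -0.4 -0.1] w 0.556 q [-0.5   0.22  1.97 -0.    0.94  0.87]
0 [360.23951841 334.27779458]
0 [396.52939503 326.94381006]
1 [227.87803443 397.45489594]
1 [204.84431475 325.31799579]
```

View pics/g2m.png

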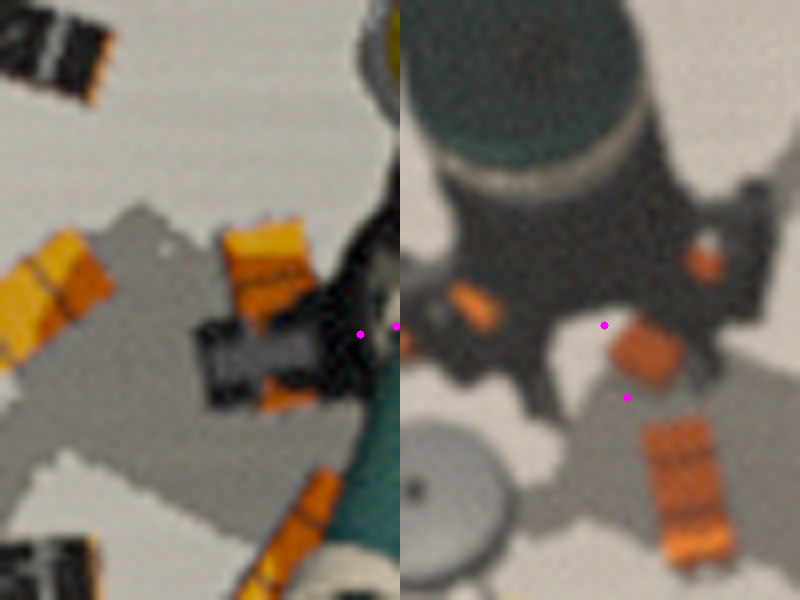

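drive_tool(
  deltas=[
    {"hand":0.55,"offset":[0.9,1.4,0],"angular":[0,0,0]},
    {"hand":0.55,"offset":[0.9,1.4,-4],"angular":[0,0,0]},
    {"hand":0.55,"offset":[0.9,1.4,-6.1],"angular":[0,0,0]},
    {"hand":0.55,"offset":[0.9,1.4,-6.1],"angular":[0,0,0]},
    {"hand":0.55,"offset":[0.9,1.4,-6.1],"angular":[0,0,0]},
    {"hand":0.55,"offset":[0.9,1.4,-6.1],"angular":[0,0,0]},
    {"hand":0.55,"offset":[0.9,1.4,-6.1],"angular":[0,0,0]},
    {"hand":0.55,"offset":[0.9,1.4,-6.1],"angular":[0,0,0]},
  ],
)

```text
time: 4.68
tool_pos: [0.5238, -0.236, 0.0099]
tcp_rot: [3.125, 0.315, 0.001]
wrist_force: [0.1, 0.5, -0.3]
width: 0.551
```

drive_tool(
  deltas=[
    {"hand":0.0,"offset":[0,0,0],"angular":[0,0,0]},
    {"hand":0.0,"offset":[0,0,0],"angular":[0,0,0]},
    {"hand":0.0,"offset":[0,0,0],"angular":[0,0,0]},
    {"hand":0.0,"offset":[0,0,0],"angular":[0,0,0]},
    {"hand":0.0,"offset":[0,0,0],"angular":[0,0,0]},
    {"hand":0.0,"offset":[0,0,0],"angular":[0,0,0]},
  ],
  force=40,
)

```text
time: 5.42
tool_pos: [0.5237, -0.236, 0.0097]
tcp_rot: [3.125, 0.315, 0.001]
wrist_force: [-0.5, -0.9, 5.0]
width: 0.29
```

drive_tool(
  deltas=[
    {"hand":0.0,"offset":[0,0,6],"angular":[0,0,0]},
    {"hand":0.0,"offset":[0,0,12],"angular":[0,0,9]},
    {"hand":0.0,"offset":[1,2,17],"angular":[0,0,18]},
    {"hand":0.0,"offset":[2.4,8,18],"angular":[0,0,28]},
    {"hand":0.0,"offset":[4,14,18],"angular":[0,0,38]},
    {"hand":0.0,"offset":[5.5,19.8,18],"angular":[0,0,48]},
    {"hand":0.0,"offset":[7,25.6,18],"angular":[0,0,58]},
    {"hand":0.0,"offset":[8.5,31.4,18],"angular":[0,0,67.8]},
  ],
)

```text
time: 6.42
tool_pos: [0.6079, 0.0801, 0.1881]
tcp_rot: [-2.412, -2.011, 0.002]
wrist_force: [1.1, 0.1, -0.6]
width: 0.294
```

drive_tool(
  deltas=[
    {"hand":0.0,"offset":[1.5,4,0],"angular":[0,0,0]},
    {"hand":0.0,"offset":[3.0,7.3,0],"angular":[0,0,0]},
    {"hand":0.0,"offset":[3.0,7.3,0],"angular":[0,0,0]},
    {"hand":0.0,"offset":[3.0,7.3,0],"angular":[0,0,0]},
    {"hand":0.0,"offset":[3.0,7.3,0],"angular":[0,0,0]},
    {"hand":0.0,"offset":[3.0,7.3,0],"angular":[0,0,0]},
    {"hand":0.0,"offset":[3.0,7.3,0],"angular":[0,0,0]},
  ],
)

```text
time: 7.3
tool_pos: [0.6384, 0.1505, 0.1895]
tcp_rot: [2.42, 2.004, 0.0]
wrist_force: [-0.7, -0.8, -0.8]
width: 0.292
```

```bash
python3 - <<'E'
from h import *
st(); T=snap('top','p1'); st()
W=T['frame'][90:250,120:280]; cv2.imwrite('pics/p1m.png',cv2.resize(W,(600,600),interpolation=cv2.INTER_CUBIC))
E
```

```text
t 7.3 p [0.6384 0.1505 0.1895] jaw -10.7 zdir [ 0.  0. -1.] F [-0.7 -0.8 -0.8] w 0.292 q [0.19 0.26 1.69 0.   1.19 0.38]
t 7.35 p [0.6384 0.1506 0.1895] jaw -10.7 zdir [ 0.  0. -1.] F [-1.   0.5 -1. ] w 0.289 q [ 0.19  0.26  1.69 -0.    1.19  0.38]
```

View pics/p1m.png

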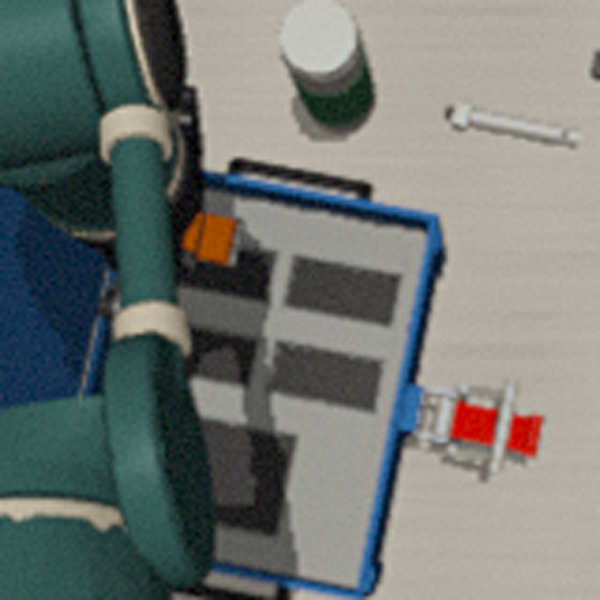

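drive_tool(
  deltas=[
    {"hand":0.0,"offset":[0,0.1,-5],"angular":[0,0,0]},
    {"hand":0.0,"offset":[0,0.1,-9],"angular":[0,0,0]},
    {"hand":0.0,"offset":[0,0.1,-10.5],"angular":[0,0,0]},
    {"hand":0.0,"offset":[0,0.1,-11.2],"angular":[0,0,0]},
    {"hand":0.0,"offset":[0,0.1,-11.7],"angular":[0,0,0]},
    {"hand":0.0,"offset":[0,0.1,-11.7],"angular":[0,0,0]},
    {"hand":0.0,"offset":[0,0.1,-11.7],"angular":[0,0,0]},
    {"hand":0.0,"offset":[0,0.1,-11.7],"angular":[0,0,0]},
  ],
)

```text
time: 8.35
tool_pos: [0.639, 0.1523, 0.0732]
tcp_rot: [2.418, 2.004, 0.002]
wrist_force: [0.8, 0.3, -1.6]
width: 0.291
```

drive_tool(
  deltas=[
    {"hand":0.48,"offset":[0,0,0],"angular":[0,0,0]},
    {"hand":0.48,"offset":[0,0,0],"angular":[0,0,0]},
    {"hand":0.48,"offset":[0,0,0],"angular":[0,0,0]},
    {"hand":0.48,"offset":[0,0,2],"angular":[0,0,0]},
    {"hand":0.48,"offset":[0,0,7],"angular":[0,0,0]},
    {"hand":0.48,"offset":[0,0,12],"angular":[0,0,0]},
    {"hand":0.55,"offset":[-2,-5,13],"angular":[0,0,9]},
    {"hand":0.55,"offset":[-4.5,-10,13],"angular":[0,0,18]},
  ],
)

```text
time: 9.35
tool_pos: [0.5952, 0.0516, 0.2066]
tcp_rot: [2.064, 2.362, 0.007]
wrist_force: [0.4, -0.5, 0.0]
width: 0.549
```

drive_tool(
  deltas=[
    {"hand":0.55,"offset":[-2.7,-5.4,0],"angular":[0,0,9]},
    {"hand":0.55,"offset":[-5.4,-10.8,0],"angular":[0,0,18]},
    {"hand":0.55,"offset":[-8.1,-16.2,0],"angular":[0,0,27]},
    {"hand":0.55,"offset":[-10.8,-21.6,0],"angular":[0,0,36]},
    {"hand":0.55,"offset":[-13.5,-27,0],"angular":[0,0,45]},
    {"hand":0.55,"offset":[-15.2,-29.5,-4],"angular":[0,0,49.7]},
    {"hand":0.55,"offset":[-15.2,-29.5,-9],"angular":[0,0,49.7]},
    {"hand":0.55,"offset":[-15.2,-29.5,-9],"angular":[0,0,49.7]},
  ],
)

```text
time: 10.35
tool_pos: [0.4382, -0.2415, 0.1098]
tcp_rot: [-0.892, -3.005, -0.003]
wrist_force: [-1.3, 0.1, -0.3]
width: 0.548
```

```bash
python3 - <<'E'
from h import *
st(); T=snap('top','p2'); st()
W=np.zeros((600,800,3),np.uint8)
W[:,:400]=cv2.resize(T['frame'][130:250,150:230],(400,600),interpolation=cv2.INTER_CUBIC)
S=snap('scene','p2s');W[:400,400:]=cv2.resize(S['frame'][150:240,280:370],(400,400),interpolation=cv2.INTER_CUBIC)
cv2.imwrite('pics/p2m.png',W)
E
```

```text
t 10.35 p [ 0.4382 -0.2415  0.1098] jaw 56.9 zdir [-0.006  0.004 -1.   ] F [-1.3  0.1 -0.3] w 0.548 q [-0.55  0.05  2.09  0.    1.01 -1.55]
t 10.4 p [ 0.4405 -0.2424  0.1122] jaw 57.0 zdir [-0.002  0.001 -1.   ] F [ 0.  -0.4  0.7] w 0.553 q [-0.55  0.05  2.08  0.    1.01 -1.55]
```

View pics/p2m.png

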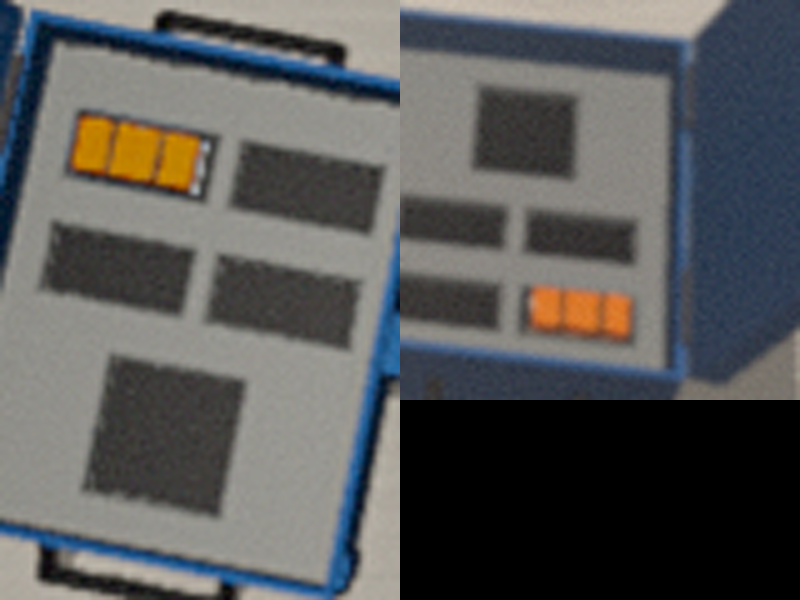

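drive_tool(
  deltas=[
    {"hand":0.55,"offset":[0,0,-5],"angular":[0,0,0]},
    {"hand":0.55,"offset":[0,0,-9],"angular":[0,0,0]},
    {"hand":0.55,"offset":[0,0,-10.2],"angular":[0,0,0]},
    {"hand":0.55,"offset":[0,0,-10.2],"angular":[0,0,0]},
    {"hand":0.55,"offset":[0,0,-10.2],"angular":[0,0,0]},
    {"hand":0.55,"offset":[0,0,-10.2],"angular":[0,0,0]},
    {"hand":0.55,"offset":[0,0,-10.2],"angular":[0,0,0]},
  ],
)

```text
time: 11.32
tool_pos: [0.4421, -0.2433, 0.0114]
tcp_rot: [0.892, 3.011, -0.001]
wrist_force: [0.5, 0.3, -0.2]
width: 0.552
```

drive_tool(
  deltas=[
    {"hand":0.0,"offset":[0,0,0],"angular":[0,0,0]},
    {"hand":0.0,"offset":[0,0,0],"angular":[0,0,0]},
    {"hand":0.0,"offset":[0,0,0],"angular":[0,0,0]},
    {"hand":0.0,"offset":[0,0,0],"angular":[0,0,0]},
    {"hand":0.0,"offset":[0,0,0],"angular":[0,0,0]},
  ],
)

```text
time: 11.95
tool_pos: [0.4418, -0.2431, 0.0108]
tcp_rot: [0.892, 3.012, -0.0]
wrist_force: [-0.9, -0.2, 5.3]
width: 0.286
```

drive_tool(
  deltas=[
    {"hand":0.0,"offset":[0,0,6],"angular":[0,0,0]},
    {"hand":0.0,"offset":[0.5,1,11.8],"angular":[0,0,-9]},
    {"hand":0.0,"offset":[2,4,16.8],"angular":[0,0,-18]},
    {"hand":0.0,"offset":[5,9,18],"angular":[0,0,-27]},
    {"hand":0.0,"offset":[8,14.2,18],"angular":[0,0,-37]},
    {"hand":0.0,"offset":[11,19.4,18],"angular":[0,0,-47]},
    {"hand":0.0,"offset":[14,24.6,18],"angular":[0,0,-57]},
    {"hand":0.0,"offset":[16.9,29.5,18],"angular":[0,0,-67.7]},
  ],
)

```text
time: 12.95
tool_pos: [0.6107, 0.054, 0.1894]
tcp_rot: [-2.419, -2.004, 0.002]
wrist_force: [0.5, -0.8, -0.9]
width: 0.291
```

drive_tool(
  deltas=[
    {"hand":0.0,"offset":[1.2,1.5,0],"angular":[0,0,0]},
    {"hand":0.0,"offset":[1.2,1.5,0],"angular":[0,0,0]},
    {"hand":0.0,"offset":[1.2,1.5,0],"angular":[0,0,0]},
    {"hand":0.0,"offset":[1.2,1.5,-4],"angular":[0,0,0]},
    {"hand":0.0,"offset":[1.2,1.5,-8],"angular":[0,0,0]},
    {"hand":0.0,"offset":[1.2,1.5,-8.5],"angular":[0,0,0]},
    {"hand":0.0,"offset":[1.2,1.5,-8.5],"angular":[0,0,0]},
    {"hand":0.0,"offset":[1.2,1.5,-8.5],"angular":[0,0,0]},
  ],
)

```text
time: 13.95
tool_pos: [0.6241, 0.0668, 0.1078]
tcp_rot: [2.412, 2.01, 0.005]
wrist_force: [-0.1, 0.3, -1.5]
width: 0.291
```

drive_tool(
  deltas=[
    {"hand":0.0,"offset":[-0.05,0,-1.5],"angular":[0,0,0]},
    {"hand":0.0,"offset":[-0.05,0,-2.5],"angular":[0,0,0]},
    {"hand":0.0,"offset":[-0.05,0,-3.3],"angular":[0,0,0]},
    {"hand":0.0,"offset":[-0.05,0,-3.3],"angular":[0,0,0]},
    {"hand":0.0,"offset":[-0.05,0,-3.3],"angular":[0,0,0]},
    {"hand":0.0,"offset":[-0.05,0,-3.3],"angular":[0,0,0]},
  ],
)

```text
time: 14.7
tool_pos: [0.622, 0.0672, 0.0723]
tcp_rot: [2.413, 2.012, 0.0]
wrist_force: [-0.2, 0.6, -1.0]
width: 0.287
```

drive_tool(
  deltas=[
    {"hand":0.48,"offset":[0,0,0],"angular":[0,0,0]},
    {"hand":0.48,"offset":[0,0,0],"angular":[0,0,0]},
    {"hand":0.48,"offset":[0,0,0],"angular":[0,0,0]},
    {"hand":0.48,"offset":[0,0,2],"angular":[0,0,0]},
    {"hand":0.48,"offset":[0,0,7],"angular":[0,0,0]},
    {"hand":0.48,"offset":[0,0,12],"angular":[0,0,0]},
    {"hand":0.55,"offset":[-2.7,-5,13],"angular":[0,0,5]},
    {"hand":0.55,"offset":[-5.4,-10.4,13],"angular":[0,0,10]},
  ],
)

```text
time: 15.7
tool_pos: [0.5694, -0.0375, 0.2065]
tcp_rot: [2.219, 2.216, 0.006]
wrist_force: [0.0, -1.0, -0.9]
width: 0.551
```

```bash
cat >> h.py <<'E'
def oranges(cam,name):
    c=snap(cam,name); st()
    m=cv2.inRange(cv2.cvtColor(c['frame'],cv2.COLOR_BGR2HSV),(5,130,90),(20,255,255))
    m=cv2.morphologyEx(m,cv2.MORPH_CLOSE,np.ones((3,3)))
    for q in cv2.findContours(m,cv2.RETR_EXTERNAL,cv2.CHAIN_APPROX_NONE)[0]:
        if cv2.contourArea(q)>60:
            r=cv2.minAreaRect(q); z=.02
            X=onz(c,r[0],z); 
            if X[1]>0: z=.08;X=onz(c,r[0],z)
            w=[onz(c,p,z)[:2] for p in cv2.boxPoints(r)]; L=sorted([w[1]-w[0],w[2]-w[1]],key=np.linalg.norm)
            print(np.round(r[0],1),X.round(4),'yaw',(np.degrees(np.arctan2(L[1][1],L[1][0]))%180).round(1),[np.linalg.norm(x).round(3) for x in L])
E
python3 -c "
from h import *
oranges('top','p3');oranges('scene','p3s')"
```

```text
t 15.75 p [ 0.565  -0.0437  0.2051] jaw -0.1 zdir [ 0.    -0.006 -1.   ] F [-3.5 -3.3 -1.3] w 0.546 q [-0.12  0.08  1.87 -0.01  1.19 -0.11]
[  2.  362.5] [0.1409 0.5694 0.08  ] yaw 1.8 [np.float64(0.01), np.float64(0.098)]
[364.6 253.8] [ 0.408  -0.3236  0.02  ] yaw 100.2 [np.float64(0.025), np.float64(0.06)]
[299.7 206.1] [ 0.5294 -0.1578  0.02  ] yaw 127.0 [np.float64(0.025), np.float64(0.04)]
[176.5 160.1] [0.6376 0.1515 0.08  ] yaw 78.8 [np.float64(0.028), np.float64(0.061)]
t 15.8 p [ 0.5663 -0.0409  0.2046] jaw -0.5 zdir [ 0.001 -0.002 -1.   ] F [-0.4  1.  -0.2] w 0.553 q [-0.11  0.08  1.87 -0.    1.19 -0.1 ]
[320.2 220. ] [0.6433 0.1514 0.08  ] yaw 80.3 [np.float64(0.03), np.float64(0.061)]
[289.2 216.2] [0.6266 0.0666 0.08  ] yaw 80.9 [np.float64(0.03), np.float64(0.062)]
[213.3 200. ] [ 0.5286 -0.1503  0.02  ] yaw 127.4 [np.float64(0.028), np.float64(0.059)]
[158.6 171. ] [ 0.4127 -0.3235  0.02  ] yaw 100.6 [np.float64(0.028), np.float64(0.057)]
[467.5  89.9] [0.183  0.7202 0.08  ] yaw 106.9 [np.float64(0.036), np.float64(0.123)]
[426.1  83.6] [0.1446 0.5898 0.08  ] yaw 13.9 [np.float64(0.058), np.float64(0.148)]
[461.9  60.2] [0.0387 0.7488 0.08  ] yaw 112.7 [np.float64(0.158), np.float64(0.232)]
[117.   6.] [-0.446  -0.5558  0.02  ] yaw 86.9 [np.float64(0.083), np.float64(0.156)]
```

drive_tool(
  deltas=[
    {"hand":0.55,"offset":[-1.5,-5,-2],"angular":[0,0,10]},
    {"hand":0.55,"offset":[-3.5,-9,-6],"angular":[0,0,20]},
    {"hand":0.55,"offset":[-4.4,-11.4,-9],"angular":[0,0,30]},
    {"hand":0.55,"offset":[-4.4,-11.4,-11],"angular":[0,0,37.7]},
    {"hand":0.55,"offset":[-4.4,-11.4,-11],"angular":[0,0,37.7]},
    {"hand":0.55,"offset":[-4.4,-11.4,-11],"angular":[0,0,37.7]},
    {"hand":0.55,"offset":[-4.4,-11.4,-11],"angular":[0,0,37.7]},
  ],
)

```text
time: 16.68
tool_pos: [0.5255, -0.1507, 0.0941]
tcp_rot: [1.393, 2.813, 0.001]
wrist_force: [-0.3, 0.3, -0.4]
width: 0.55
```

drive_tool(
  deltas=[
    {"hand":0.55,"offset":[-0.1,0,-5],"angular":[0,0,0]},
    {"hand":0.55,"offset":[-0.1,0,-7.5],"angular":[0,0,0]},
    {"hand":0.55,"offset":[-0.1,0,-8.3],"angular":[0,0,0]},
    {"hand":0.55,"offset":[-0.1,0,-8.3],"angular":[0,0,0]},
    {"hand":0.55,"offset":[-0.1,0,-8.3],"angular":[0,0,0]},
    {"hand":0.55,"offset":[-0.1,0,-8.3],"angular":[0,0,0]},
    {"hand":0.55,"offset":[-0.1,0,-8.3],"angular":[0,0,0]},
  ],
)

```text
time: 17.55
tool_pos: [0.5236, -0.151, 0.0101]
tcp_rot: [1.393, 2.814, 0.0]
wrist_force: [0.3, 0.1, 0.1]
width: 0.55
```

drive_tool(
  deltas=[
    {"hand":0.0,"offset":[0,0,0],"angular":[0,0,0]},
    {"hand":0.0,"offset":[0,0,0],"angular":[0,0,0]},
    {"hand":0.0,"offset":[0,0,0],"angular":[0,0,0]},
    {"hand":0.0,"offset":[0,0,0],"angular":[0,0,0]},
    {"hand":0.0,"offset":[0,0,0],"angular":[0,0,0]},
  ],
)

```text
time: 18.18
tool_pos: [0.5233, -0.151, 0.0098]
tcp_rot: [1.393, 2.815, 0.0]
wrist_force: [-1.2, 0.2, 6.1]
width: 0.292
```

drive_tool(
  deltas=[
    {"hand":0.0,"offset":[0,0,6],"angular":[0,0,0]},
    {"hand":0.0,"offset":[0,0,12],"angular":[0,0,-8]},
    {"hand":0.0,"offset":[0.5,2,17],"angular":[0,0,-16]},
    {"hand":0.0,"offset":[1.5,7.8,18],"angular":[0,0,-24]},
    {"hand":0.0,"offset":[2.5,13.8,18],"angular":[0,0,-32]},
    {"hand":0.0,"offset":[3.5,19.8,18],"angular":[0,0,-40]},
    {"hand":0.0,"offset":[4.6,25.8,18],"angular":[0,0,-48]},
    {"hand":0.0,"offset":[5.8,31.1,18],"angular":[0,0,-48]},
  ],
)

```text
time: 19.18
tool_pos: [0.5803, 0.1623, 0.1883]
tcp_rot: [-2.418, -2.004, 0.002]
wrist_force: [0.1, 0.3, -1.8]
width: 0.285
```

drive_tool(
  deltas=[
    {"hand":0.0,"offset":[0,0,0],"angular":[0,0,0]},
    {"hand":0.0,"offset":[0,0,0],"angular":[0,0,0]},
    {"hand":0.0,"offset":[0,0,0],"angular":[0,0,0]},
    {"hand":0.0,"offset":[0,0,-4],"angular":[0,0,0]},
    {"hand":0.0,"offset":[0,0,-8],"angular":[0,0,0]},
    {"hand":0.0,"offset":[0,0,-8.5],"angular":[0,0,0]},
    {"hand":0.0,"offset":[0,0,-8.5],"angular":[0,0,0]},
    {"hand":0.0,"offset":[0,0,-8.5],"angular":[0,0,0]},
  ],
)

```text
time: 20.18
tool_pos: [0.5827, 0.1602, 0.1066]
tcp_rot: [2.418, 2.004, 0.005]
wrist_force: [0.5, 0.0, -0.8]
width: 0.285
```

drive_tool(
  deltas=[
    {"hand":0.0,"offset":[-0.05,0,-1.5],"angular":[0,0,0]},
    {"hand":0.0,"offset":[-0.05,0,-2.5],"angular":[0,0,0]},
    {"hand":0.0,"offset":[-0.05,0,-3.2],"angular":[0,0,0]},
    {"hand":0.0,"offset":[-0.05,0,-3.2],"angular":[0,0,0]},
    {"hand":0.0,"offset":[-0.05,0,-3.2],"angular":[0,0,0]},
    {"hand":0.0,"offset":[-0.05,0,-3.2],"angular":[0,0,0]},
  ],
)

```text
time: 20.92
tool_pos: [0.5809, 0.1603, 0.0727]
tcp_rot: [2.418, 2.005, 0.001]
wrist_force: [0.3, 0.2, -0.7]
width: 0.285
```

drive_tool(
  deltas=[
    {"hand":0.45,"offset":[0,0,0],"angular":[0,0,0]},
    {"hand":0.45,"offset":[0,0,0],"angular":[0,0,0]},
    {"hand":0.45,"offset":[0,0,0],"angular":[0,0,0]},
    {"hand":0.45,"offset":[0,0,2],"angular":[0,0,0]},
    {"hand":0.45,"offset":[0,0,7],"angular":[0,0,0]},
    {"hand":0.45,"offset":[0,0,12],"angular":[0,0,0]},
    {"hand":0.55,"offset":[-2,-5,13],"angular":[0,0,5]},
    {"hand":0.55,"offset":[-4,-10.8,13],"angular":[0,0,10]},
  ],
)

```text
time: 21.92
tool_pos: [0.542, 0.0519, 0.2064]
tcp_rot: [2.225, 2.211, 0.007]
wrist_force: [0.3, -0.8, -0.2]
width: 0.551
```

drive_tool(
  deltas=[
    {"hand":0.55,"offset":[-1.9,-5.4,0],"angular":[0,0,3]},
    {"hand":0.55,"offset":[-3.8,-10.8,0],"angular":[0,0,6]},
    {"hand":0.55,"offset":[-5.7,-16.2,0],"angular":[0,0,9]},
    {"hand":0.55,"offset":[-7.6,-21.6,0],"angular":[0,0,11]},
    {"hand":0.55,"offset":[-9.5,-27,0],"angular":[0,0,11]},
    {"hand":0.55,"offset":[-11.4,-32.4,0],"angular":[0,0,11]},
    {"hand":0.55,"offset":[-13.3,-37.7,-2],"angular":[0,0,11]},
    {"hand":0.55,"offset":[-13.3,-37.7,-8],"angular":[0,0,11]},
  ],
)

```text
time: 22.92
tool_pos: [0.4099, -0.3319, 0.1276]
tcp_rot: [2.01, 2.397, -0.002]
wrist_force: [0.5, -0.5, -1.6]
width: 0.552
```

drive_tool(
  deltas=[
    {"hand":0.55,"offset":[0,0,0],"angular":[0,0,0]},
    {"hand":0.55,"offset":[0,0,-5],"angular":[0,0,0]},
    {"hand":0.55,"offset":[0,0,-9],"angular":[0,0,0]},
    {"hand":0.55,"offset":[0,0,-11.2],"angular":[0,0,0]},
    {"hand":0.55,"offset":[0,0,-11.2],"angular":[0,0,0]},
    {"hand":0.55,"offset":[0,0,-11.2],"angular":[0,0,0]},
    {"hand":0.55,"offset":[0,0,-11.2],"angular":[0,0,0]},
    {"hand":0.55,"offset":[0,0,-11.2],"angular":[0,0,0]},
  ],
)

```text
time: 23.92
tool_pos: [0.4083, -0.3255, 0.0117]
tcp_rot: [2.011, 2.411, -0.0]
wrist_force: [-0.1, -0.1, 0.1]
width: 0.554
```

drive_tool(
  deltas=[
    {"hand":0.0,"offset":[0,0,0],"angular":[0,0,0]},
    {"hand":0.0,"offset":[0,0,0],"angular":[0,0,0]},
    {"hand":0.0,"offset":[0,0,0],"angular":[0,0,0]},
    {"hand":0.0,"offset":[0,0,0],"angular":[0,0,0]},
    {"hand":0.0,"offset":[0,0,0],"angular":[0,0,0]},
  ],
)

```text
time: 24.55
tool_pos: [0.4078, -0.3252, 0.011]
tcp_rot: [2.012, 2.412, -0.0]
wrist_force: [-1.5, 1.2, 5.8]
width: 0.291
```

drive_tool(
  deltas=[
    {"hand":0.0,"offset":[0,0,6],"angular":[0,0,0]},
    {"hand":0.0,"offset":[0,0,12],"angular":[0,0,0]},
    {"hand":0.0,"offset":[0.8,2,17],"angular":[0,0,-5]},
    {"hand":0.0,"offset":[2.9,7.4,18],"angular":[0,0,-10]},
    {"hand":0.0,"offset":[5,12.9,18],"angular":[0,0,-15]},
    {"hand":0.0,"offset":[7.2,18.5,18],"angular":[0,0,-21]},
    {"hand":0.0,"offset":[9.4,24.1,18],"angular":[0,0,-21]},
    {"hand":0.0,"offset":[11.6,29.7,18],"angular":[0,0,-21]},
  ],
)

```text
time: 25.55
tool_pos: [0.5235, -0.026, 0.1898]
tcp_rot: [-2.418, -2.005, 0.001]
wrist_force: [1.3, -0.6, -0.5]
width: 0.288
```

drive_tool(
  deltas=[
    {"hand":0.0,"offset":[2.1,5.3,0],"angular":[0,0,0]},
    {"hand":0.0,"offset":[4.2,10.5,0],"angular":[0,0,0]},
    {"hand":0.0,"offset":[4.2,10.5,0],"angular":[0,0,0]},
    {"hand":0.0,"offset":[4.2,10.5,0],"angular":[0,0,0]},
    {"hand":0.0,"offset":[4.2,10.5,-4],"angular":[0,0,0]},
    {"hand":0.0,"offset":[4.2,10.5,-8],"angular":[0,0,0]},
    {"hand":0.0,"offset":[4.2,10.5,-8.5],"angular":[0,0,0]},
    {"hand":0.0,"offset":[4.2,10.5,-8.5],"angular":[0,0,0]},
  ],
)

```text
time: 26.55
tool_pos: [0.5654, 0.0762, 0.1058]
tcp_rot: [-2.42, -2.004, 0.0]
wrist_force: [0.2, 0.4, -0.7]
width: 0.295
```

drive_tool(
  deltas=[
    {"hand":0.0,"offset":[0,0,-1.5],"angular":[0,0,0]},
    {"hand":0.0,"offset":[0,0,-2.5],"angular":[0,0,0]},
    {"hand":0.0,"offset":[0,0,-3.3],"angular":[0,0,0]},
    {"hand":0.0,"offset":[0,0,-3.3],"angular":[0,0,0]},
    {"hand":0.0,"offset":[0,0,-3.3],"angular":[0,0,0]},
    {"hand":0.0,"offset":[0,0,-3.3],"angular":[0,0,0]},
  ],
)

```text
time: 27.3
tool_pos: [0.5656, 0.0773, 0.0725]
tcp_rot: [2.418, 2.005, 0.0]
wrist_force: [-0.6, 0.2, -0.8]
width: 0.287
```

drive_tool(
  deltas=[
    {"hand":0.45,"offset":[0,0,0],"angular":[0,0,0]},
    {"hand":0.45,"offset":[0,0,0],"angular":[0,0,0]},
    {"hand":0.45,"offset":[0,0,0],"angular":[0,0,0]},
    {"hand":0.45,"offset":[0,0,2],"angular":[0,0,0]},
    {"hand":0.45,"offset":[0,0,7],"angular":[0,0,0]},
    {"hand":0.45,"offset":[0,0,12],"angular":[0,0,5]},
    {"hand":0.6,"offset":[0.6,-5.5,13],"angular":[0,0,14]},
    {"hand":0.92,"offset":[1.2,-11,13],"angular":[0,0,23]},
  ],
)

```text
time: 28.3
tool_pos: [0.579, -0.0334, 0.205]
tcp_rot: [1.958, 2.451, 0.004]
wrist_force: [1.5, 0.4, -0.1]
width: 0.799
```

drive_tool(
  deltas=[
    {"hand":0.92,"offset":[0.6,-5.5,0],"angular":[0,0,10]},
    {"hand":0.92,"offset":[1.2,-11,0],"angular":[0,0,20]},
    {"hand":0.92,"offset":[1.8,-16.5,0],"angular":[0,0,30]},
    {"hand":0.92,"offset":[2.5,-22,0],"angular":[0,0,40]},
    {"hand":0.92,"offset":[3.2,-26.6,0],"angular":[0,0,50]},
    {"hand":0.92,"offset":[3.2,-26.6,0],"angular":[0,0,60]},
    {"hand":0.92,"offset":[3.2,-26.6,-2],"angular":[0,0,67]},
    {"hand":0.92,"offset":[3.2,-26.6,-5],"angular":[0,0,67]},
  ],
)

```text
time: 29.3
tool_pos: [0.6104, -0.2998, 0.1532]
tcp_rot: [0.291, 3.125, -0.002]
wrist_force: [0.8, 0.4, -0.1]
width: 0.923
```

```bash
python3 -c "
from h import *
oranges('scene','p4s');oranges('top','p4')"
```

```text
t 29.35 p [ 0.6073 -0.298   0.1471] jaw 79.3 zdir [-0.005  0.003 -1.   ] F [-1.2  0.9 -3.3] w 0.918 q [-0.49  0.33  1.68  0.    1.14 -1.88]
[320.2 220. ] [0.6431 0.1513 0.08  ] yaw 79.6 [np.float64(0.03), np.float64(0.062)]
[289.2 216. ] [0.6259 0.0666 0.08  ] yaw 82.1 [np.float64(0.029), np.float64(0.062)]
[320.1 201.6] [0.5853 0.1594 0.08  ] yaw 79.3 [np.float64(0.03), np.float64(0.062)]
[290.7 198.4] [0.57   0.0768 0.08  ] yaw 78.4 [np.float64(0.03), np.float64(0.061)]
[468.4  90.4] [0.1857 0.7224 0.08  ] yaw 112.3 [np.float64(0.06), np.float64(0.122)]
[427.1  83.2] [0.1431 0.5939 0.08  ] yaw 9.2 [np.float64(0.052), np.float64(0.152)]
[462.8  60.3] [0.0392 0.7517 0.08  ] yaw 134.3 [np.float64(0.211), np.float64(0.212)]
[116.    6.5] [-0.4427 -0.5596  0.02  ] yaw 86.9 [np.float64(0.09), np.float64(0.138)]
t 29.4 p [ 0.6067 -0.2975  0.1479] jaw 79.3 zdir [-0.007  0.004 -1.   ] F [ 0.1 -0.  -0.7] w 0.921 q [-0.49  0.33  1.68  0.    1.14 -1.88]
[  2.  362.5] [0.1409 0.5694 0.08  ] yaw 1.8 [np.float64(0.01), np.float64(0.098)]
[206.3 189.7] [0.565  0.0769 0.08  ] yaw 79.0 [np.float64(0.028), np.float64(0.061)]
[172.8 183.3] [0.5802 0.1591 0.08  ] yaw 79.0 [np.float64(0.028), np.float64(0.062)]
[211.  166.9] [0.621  0.0663 0.08  ] yaw 79.6 [np.float64(0.028), np.float64(0.061)]
[176.5 160.1] [0.6376 0.1515 0.08  ] yaw 78.8 [np.float64(0.028), np.float64(0.061)]
```

drive_tool(
  deltas=[
    {"hand":0.92,"offset":[0,0,0],"angular":[0,0,0]},
    {"hand":0.92,"offset":[0,0,-4],"angular":[0,0,0]},
    {"hand":0.92,"offset":[0,0,-8],"angular":[0,0,0]},
    {"hand":0.92,"offset":[0,0,-10.5],"angular":[0,0,0]},
    {"hand":0.92,"offset":[0,0,-11.4],"angular":[0,0,0]},
    {"hand":0.92,"offset":[0,0,-11.8],"angular":[0,0,0]},
    {"hand":0.92,"offset":[0,0,-11.8],"angular":[0,0,0]},
    {"hand":0.92,"offset":[0,0,-11.8],"angular":[0,0,0]},
  ],
)

```text
time: 30.4
tool_pos: [0.6105, -0.2994, 0.036]
tcp_rot: [0.292, 3.126, -0.002]
wrist_force: [0.4, -1.2, 0.3]
width: 0.917
```

drive_tool(
  deltas=[
    {"hand":0.3,"offset":[0,0,-0.2],"angular":[0,0,0]},
    {"hand":0.3,"offset":[0,0,-0.2],"angular":[0,0,0]},
    {"hand":0.3,"offset":[0,0,-0.2],"angular":[0,0,0]},
    {"hand":0.3,"offset":[0,0,-0.2],"angular":[0,0,0]},
    {"hand":0.3,"offset":[0,0,-0.2],"angular":[0,0,0]},
    {"hand":0.3,"offset":[0,0,-0.2],"angular":[0,0,0]},
  ],
)

```text
time: 31.15
tool_pos: [0.61, -0.2992, 0.0332]
tcp_rot: [0.292, 3.127, -0.001]
wrist_force: [-0.0, -0.0, 6.0]
width: 0.65
```

drive_tool(
  deltas=[
    {"hand":0.3,"offset":[0,0,3],"angular":[0,0,0]},
    {"hand":0.3,"offset":[0,0,8],"angular":[0,0,0]},
    {"hand":0.3,"offset":[0,0,13],"angular":[0,0,0]},
    {"hand":0.3,"offset":[0,0,17],"angular":[0,0,0]},
    {"hand":0.3,"offset":[-1,4,17],"angular":[0,0,0]},
    {"hand":0.3,"offset":[-2.3,9.5,17],"angular":[0,0,0]},
    {"hand":0.3,"offset":[-3.7,15,17],"angular":[0,0,0]},
    {"hand":0.3,"offset":[-5,20.5,17],"angular":[0,0,0]},
  ],
)

```text
time: 32.15
tool_pos: [0.558, -0.0921, 0.2011]
tcp_rot: [-0.293, -3.126, -0.001]
wrist_force: [0.2, -0.5, -0.1]
width: 0.65
```

drive_tool(
  deltas=[
    {"hand":0.3,"offset":[-1.4,5.6,0],"angular":[0,0,0]},
    {"hand":0.3,"offset":[-2.8,11.2,0],"angular":[0,0,0]},
    {"hand":0.3,"offset":[-4.3,16.8,0],"angular":[0,0,0]},
    {"hand":0.3,"offset":[-6.1,22.3,0],"angular":[0,0,0]},
    {"hand":0.3,"offset":[-6.1,23,0],"angular":[0,0,0]},
    {"hand":0.3,"offset":[-6.1,23,0],"angular":[0,0,0]},
    {"hand":0.3,"offset":[-6.1,23,0],"angular":[0,0,0]},
    {"hand":0.3,"offset":[-6.1,23,0],"angular":[0,0,0]},
  ],
)

```text
time: 33.15
tool_pos: [0.4988, 0.1349, 0.2021]
tcp_rot: [-0.295, -3.127, 0.0]
wrist_force: [0.5, 1.2, -1.3]
width: 0.651
```

drive_tool(
  deltas=[
    {"hand":0.3,"offset":[0,0,-4],"angular":[0,0,0]},
    {"hand":0.3,"offset":[0,0,-8],"angular":[0,0,0]},
    {"hand":0.3,"offset":[0,0,-8.5],"angular":[0,0,0]},
    {"hand":0.3,"offset":[0,0,-8.5],"angular":[0,0,0]},
    {"hand":0.3,"offset":[0,0,-8.5],"angular":[0,0,0]},
  ],
)

```text
time: 33.78
tool_pos: [0.5002, 0.1363, 0.1194]
tcp_rot: [0.292, 3.125, 0.002]
wrist_force: [0.3, 0.0, -1.1]
width: 0.65
```

```bash
python3 -c "
from h import *
S=snap('scene','p5s');st()
crop(S,'p5m',270,130,350,210,7)
"
```

```text
t 33.83 p [0.5001 0.1364 0.1194] jaw 79.3 zdir [ 0.004  0.001 -1.   ] F [-0.7  0.1 -1. ] w 0.652 q [ 0.22  0.07  2.05  0.    1.02 -1.17]
```

View pics/p5m.png

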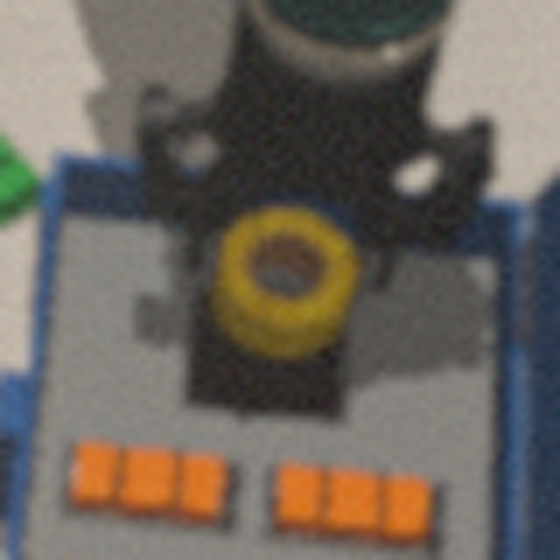

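drive_tool(
  deltas=[
    {"hand":0.3,"offset":[-0.1,0,-2.5],"angular":[0,0,0]},
    {"hand":0.3,"offset":[-0.1,0,-3.8],"angular":[0,0,0]},
    {"hand":0.3,"offset":[-0.1,0,-4.6],"angular":[0,0,0]},
    {"hand":0.3,"offset":[-0.1,0,-4.6],"angular":[0,0,0]},
    {"hand":0.3,"offset":[-0.1,0,-4.6],"angular":[0,0,0]},
    {"hand":0.3,"offset":[-0.1,0,-4.6],"angular":[0,0,0]},
  ],
)

```text
time: 34.58
tool_pos: [0.4977, 0.1362, 0.0716]
tcp_rot: [0.292, 3.127, 0.0]
wrist_force: [0.0, -0.8, -1.8]
width: 0.653
```

drive_tool(
  deltas=[
    {"hand":0.85,"offset":[0,0,0],"angular":[0,0,0]},
    {"hand":0.85,"offset":[0,0,0],"angular":[0,0,0]},
    {"hand":0.85,"offset":[0,0,0],"angular":[0,0,0]},
    {"hand":0.85,"offset":[0,0,2],"angular":[0,0,0]},
    {"hand":0.85,"offset":[0,0,7],"angular":[0,0,0]},
    {"hand":0.85,"offset":[0,0,13],"angular":[0,0,0]},
    {"hand":0.4,"offset":[0,-5,16],"angular":[0,0,0]},
    {"hand":0.0,"offset":[-1,-11,17],"angular":[0,0,0]},
  ],
)

```text
time: 35.58
tool_pos: [0.4896, 0.0257, 0.2449]
tcp_rot: [0.287, 3.122, 0.001]
wrist_force: [0.9, -0.9, -0.3]
width: 0.432
```

drive_tool(
  deltas=[
    {"hand":0.0,"offset":[-2,-6,0],"angular":[0,0,0]},
    {"hand":0.0,"offset":[-4,-11,0],"angular":[0,0,0]},
    {"hand":0.0,"offset":[-6,-16,0],"angular":[0,0,0]},
    {"hand":0.0,"offset":[-6,-16,0],"angular":[0,0,0]},
  ],
)

```text
time: 36.08
tool_pos: [0.4261, -0.1367, 0.2414]
tcp_rot: [0.301, 3.127, -0.001]
wrist_force: [0.1, 0.5, -0.4]
width: 0.002
```

```bash
python3 -c "
from h import *
oranges('top','p6');oranges('scene','p6s')
T=load('p6');S=load('p6s')
W=np.zeros((600,800,3),np.uint8)
W[:600,:400]=cv2.resize(T['frame'][150:240,155:215],(400,600),interpolation=cv2.INTER_CUBIC)
W[:500,400:]=cv2.resize(S['frame'][130:230,230:310],(400,500),interpolation=cv2.INTER_CUBIC)
cv2.imwrite('pics/p6m.png',W)
"
```

```text
t 36.12 p [ 0.4269 -0.135   0.2414] jaw 79.1 zdir [ 0.  0. -1.] F [-0.8  0.1 -0.1] w -0.003 q [-0.36 -0.19  2.05  0.    1.28 -1.74]
[  2. 363.] [0.1397 0.5694 0.08  ] yaw 1.8 [np.float64(0.01), np.float64(0.096)]
[206.3 189.7] [0.565  0.0769 0.08  ] yaw 79.0 [np.float64(0.028), np.float64(0.061)]
[172.9 183.2] [0.5803 0.1591 0.08  ] yaw 79.5 [np.float64(0.028), np.float64(0.062)]
[211.1 166.9] [0.6211 0.066  0.08  ] yaw 79.6 [np.float64(0.028), np.float64(0.06)]
[176.5 160.1] [0.6376 0.1515 0.08  ] yaw 78.8 [np.float64(0.028), np.float64(0.061)]
t 36.17 p [ 0.4274 -0.134   0.2414] jaw 79.2 zdir [ 0.001  0.001 -1.   ] F [-0.2  0.5 -0.6] w -0.001 q [-0.36 -0.19  2.05  0.    1.28 -1.74]
[320.2 220. ] [0.6433 0.1513 0.08  ] yaw 79.6 [np.float64(0.03), np.float64(0.062)]
[289.2 216. ] [0.626  0.0666 0.08  ] yaw 81.8 [np.float64(0.029), np.float64(0.062)]
[320.1 201.5] [0.5849 0.1595 0.08  ] yaw 78.4 [np.float64(0.03), np.float64(0.062)]
[291.  198.5] [0.5704 0.0778 0.08  ] yaw 80.1 [np.float64(0.031), np.float64(0.062)]
[467.6  91.5] [0.1902 0.718  0.08  ] yaw 111.0 [np.float64(0.047), np.float64(0.129)]
[426.7  83.6] [0.1448 0.5918 0.08  ] yaw 13.2 [np.float64(0.052), np.float64(0.15)]
[462.2  60.2] [0.0386 0.7501 0.08  ] yaw 112.4 [np.float64(0.155), np.float64(0.232)]
[117.5   6. ] [-0.4458 -0.5536  0.02  ] yaw 86.9 [np.float64(0.083), np.float64(0.16)]
```

View pics/p6m.png

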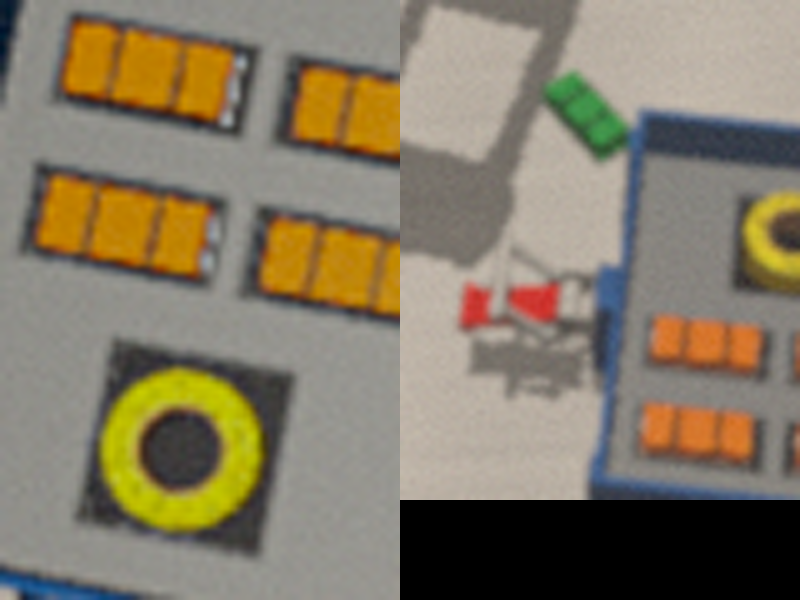

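```bash
python3 - <<'E'
from h import *
T=load('top0');S=load('scene0')
t=lambda x,y:np.array([222+x/8-.44,183+y/8-.44]); s=lambda x,y:np.array([235+(x-400)/6.5-.42,170+y/6.5-.42])
t4=lambda x,y:np.array([70+x/4-.375,95+y/4-.375]); s4=lambda x,y:np.array([230+x/4-.375,110+y/4-.375])
L={'barF':(t(272,68),s(492,160)),'barN':(t(236,265),s(508,42)),'tip':(t(336,187),s(448,138)),'lidF':(t4(145,40),s4(622,378)),'lidN':(t4(38,530),s4(612,35))}
for k,(a,b) in L.items(): print(k,*tri([(T,a),(S,b)]))
# case frame
P=np.array([[.6388,.1515],[.6231,.0684],[.5817,.1618],[.5659,.0791]])
hn,hf,ff=[np.array(v) for v in([.4607,.2433],[.7003,.1995],[.6639,.0035])]
e=hf-hn; print('hinge dir',np.degrees(np.arctan2(e[1],e[0])),np.linalg.norm(e),np.linalg.norm(ff-hf))
c=(hn+ff)/2; print('centre from rim',c)
ax=np.array([np.cos(np.radians(79.3)),np.sin(np.radians(79.3))]); ay=np.array([-ax[1],ax[0]])
def cf(X): d=np.array(X)[:2]-c; return np.round([d@ax*1e3,d@ay*1e3,(X[2] if len(X)>2 else 0)*1e3],1)
for p in P: print('pocket',cf(p))
print('sq',cf([.4994,.1371]))
for k,(a,b) in L.items(): print(k,cf(tri([(T,a),(S,b)])[0]))
E
```

```text
barF [ 0.56039863 -0.04317389  0.09951128] [array([-0., -0.]), array([-0.,  0.])]
barN [ 0.50148773 -0.0328439   0.10220062] [array([0., 0.]), array([ 0., -0.])]
tip [ 0.52696653 -0.06264655  0.06372941] [array([-0.3, -0. ]), array([-0.3, -0. ])]
lidF [0.71378842 0.25656722 0.29045294] [array([0.3, 0. ]), array([ 0.3, -0. ])]
lidN [0.47107925 0.30125352 0.29478016] [array([-1.7, -0.1]), array([-1.3,  0.3])]
hinge dir -10.359550119422995 0.24357052366819762 0.19935134812686872
centre from rim [0.5623 0.1234]
pocket [ 41.8 -70.    0. ]
pocket [-42.8 -70.    0. ]
pocket [ 41.3 -11.9   0. ]
pocket [-42.9 -11.8   0. ]
sq [ 1.8 64.3  0. ]
barF [-164.   -29.1   99.5]
barN [-164.8   30.7  102.2]
tip [-189.4    0.2   63.7]
lidF [ 159.  -124.1  290.5]
lidN [157.8 122.7 294.8]
```

drive_tool(
  deltas=[
    {"hand":0.0,"offset":[0,0,6],"angular":[0,0,0]},
    {"hand":0.0,"offset":[0,0,12],"angular":[0,0,0]},
    {"hand":0.0,"offset":[1,2,16.5],"angular":[0,0,0]},
    {"hand":0.0,"offset":[3.6,7.4,16.5],"angular":[0,0,0]},
    {"hand":0.0,"offset":[6.2,12.8,16.5],"angular":[0,0,0]},
    {"hand":0.0,"offset":[8.8,18.2,16.5],"angular":[0,0,0]},
    {"hand":0.0,"offset":[11.4,23.6,16.5],"angular":[0,0,0]},
    {"hand":0.0,"offset":[14,29,16.5],"angular":[0,0,0]},
  ],
)

```text
time: 37.17
tool_pos: [0.5676, 0.1607, 0.4062]
tcp_rot: [0.287, 3.128, 0.001]
wrist_force: [-0.3, 0.3, 0.1]
width: -0.001
```

drive_tool(
  deltas=[
    {"hand":0.0,"offset":[2.6,5.4,0],"angular":[0,0,0]},
    {"hand":0.0,"offset":[5.2,10.8,0],"angular":[0,0,0]},
    {"hand":0.0,"offset":[7.8,16.2,0],"angular":[0,0,0]},
    {"hand":0.0,"offset":[8.6,18.2,0],"angular":[0,0,0]},
    {"hand":0.0,"offset":[8.6,18.2,0],"angular":[0,0,0]},
    {"hand":0.0,"offset":[8.6,18.2,0],"angular":[0,0,0]},
    {"hand":0.0,"offset":[8.6,18.2,-6],"angular":[0,0,0]},
    {"hand":0.0,"offset":[8.6,18.2,-6],"angular":[0,0,0]},
  ],
)

```text
time: 38.17
tool_pos: [0.6494, 0.3355, 0.3383]
tcp_rot: [-0.292, -3.115, 0.012]
wrist_force: [0.2, 0.3, -1.5]
width: 0.002
```

```bash
python3 -c "
from h import *
S=snap('scene','p7s');st()
cv2.imwrite('pics/p7m.png',cv2.resize(S['frame'][60:300,210:512],None,fx=2,fy=2))
"
```

```text
t 38.23 p [0.6514 0.3365 0.343 ] jaw 79.3 zdir [-0.007 -0.003 -1.   ] F [ 0.6 -0.6  0.4] w 0.002 q [ 0.44  0.34  1.31 -0.    1.5  -0.94]
```

View pics/p7m.png

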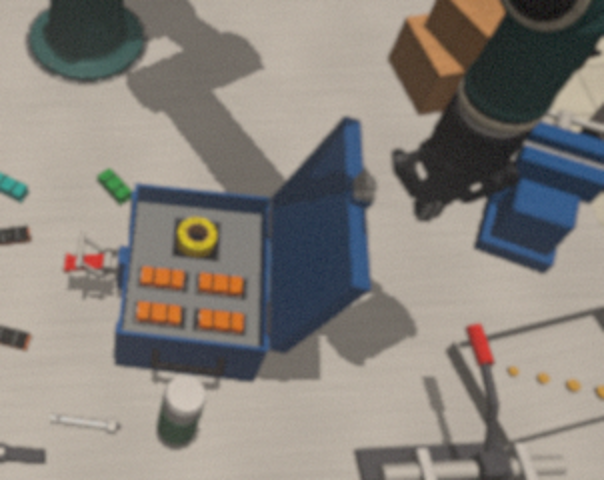

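drive_tool(
  deltas=[
    {"hand":0.0,"offset":[0,0,-5],"angular":[0,0,0]},
    {"hand":0.0,"offset":[0,0,-7.5],"angular":[0,0,0]},
    {"hand":0.0,"offset":[0,0,-7.5],"angular":[0,0,0]},
    {"hand":0.0,"offset":[-0.4,-2,-7.5],"angular":[0,0,0]},
    {"hand":0.0,"offset":[-0.8,-4,-7.5],"angular":[0,0,0]},
    {"hand":0.0,"offset":[-1.2,-6,-7.5],"angular":[0,0,0]},
    {"hand":0.0,"offset":[-1.5,-8,-7.5],"angular":[0,0,0]},
    {"hand":0.0,"offset":[-1.9,-10,-7.5],"angular":[0,0,0]},
  ],
)

```text
time: 39.22
tool_pos: [0.6347, 0.2369, 0.2729]
tcp_rot: [0.292, 3.126, 0.002]
wrist_force: [0.5, 2.3, 3.2]
width: -0.003
```

drive_tool(
  deltas=[
    {"hand":0.0,"offset":[-0.4,-2,0],"angular":[0,0,0]},
    {"hand":0.0,"offset":[-0.8,-4,0],"angular":[0,0,0]},
    {"hand":0.0,"offset":[-1.2,-6,0],"angular":[0,0,0]},
    {"hand":0.0,"offset":[-1.5,-8,0],"angular":[0,0,0]},
    {"hand":0.0,"offset":[-1.9,-10,0],"angular":[0,0,0]},
    {"hand":0.0,"offset":[-2.3,-12,0],"angular":[0,0,0]},
    {"hand":0.0,"offset":[-2.3,-12,0],"angular":[0,0,0]},
  ],
)

```text
time: 40.1
tool_pos: [0.6112, 0.1164, 0.2714]
tcp_rot: [0.295, 3.128, -0.001]
wrist_force: [0.2, 1.1, 0.1]
width: 0.001
```

drive_tool(
  deltas=[
    {"hand":0.0,"offset":[0,0,5],"angular":[0,0,0]},
    {"hand":0.0,"offset":[-2,-3,8],"angular":[0,0,-10]},
    {"hand":0.0,"offset":[-5,-7.5,8],"angular":[0,0,-20]},
    {"hand":0.0,"offset":[-8,-12,8],"angular":[0,0,-30]},
    {"hand":0.0,"offset":[-11,-16.5,7],"angular":[0,0,-40]},
    {"hand":0.0,"offset":[-14,-20.5,5],"angular":[0,0,-50]},
    {"hand":0.0,"offset":[-17,-24,2],"angular":[0,0,-60]},
    {"hand":0.0,"offset":[-18.4,-26,0],"angular":[0,0,-70]},
  ],
)

```text
time: 41.1
tool_pos: [0.4258, -0.1426, 0.2702]
tcp_rot: [-2.041, -2.387, 0.0]
wrist_force: [-0.3, -1.0, 0.1]
width: -0.0
```

drive_tool(
  deltas=[
    {"hand":0.5,"offset":[0,0,0],"angular":[0,0,-10]},
    {"hand":0.95,"offset":[0,0,0],"angular":[0,0,-20]},
    {"hand":0.95,"offset":[0,0,0],"angular":[0,0,-20]},
    {"hand":0.95,"offset":[0,0,0],"angular":[0,0,-20]},
    {"hand":0.95,"offset":[0,0,0],"angular":[0,0,-20]},
    {"hand":0.95,"offset":[0,0,0],"angular":[0,0,-20]},
    {"hand":0.95,"offset":[0,0,0],"angular":[0,0,-20]},
    {"hand":0.95,"offset":[0,0,0],"angular":[0,0,-20]},
  ],
)

```text
time: 42.1
tool_pos: [0.4274, -0.1418, 0.2713]
tcp_rot: [-2.418, -2.006, 0.0]
wrist_force: [0.3, -0.2, -0.2]
width: 0.954
```

```bash
python3 -c "
from h import *
T=snap('top','p8');S=snap('scene','p8s');st()
W=np.zeros((600,800,3),np.uint8)
W[:,:400]=cv2.resize(T['frame'][170:230,225:265],(400,600),interpolation=cv2.INTER_CUBIC)
W[:,400:]=cv2.resize(S['frame'][165:225,235:275],(400,600),interpolation=cv2.INTER_CUBIC)
cv2.imwrite('pics/p8m.png',W)
"
```

```text
t 42.2 p [ 0.4275 -0.1418  0.2713] jaw -10.7 zdir [-0.  0. -1.] F [ 0.1 -0.8  0.1] w 0.951 q [-0.38 -0.2   2.01  0.    1.33 -0.19]
```

View pics/p8m.png

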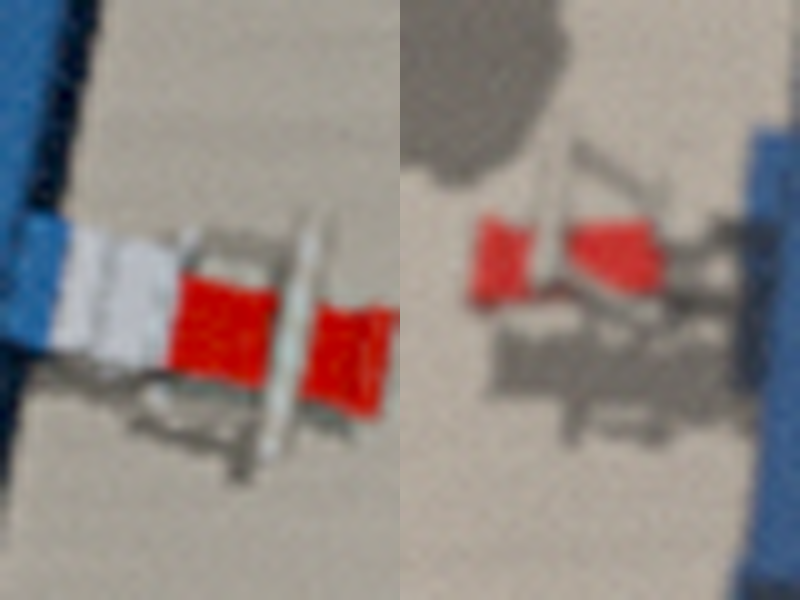

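```bash
python3 - <<'E'
from h import *
T=load('p8');S=load('p8s')
c=np.array([.5622,.1228]);a=np.radians(79.3);ax=np.array([np.cos(a),np.sin(a)]);ay=np.array([-ax[1],ax[0]])
X,e=tri([(T,np.array([253.55,202.75])),(S,np.array([249.55,186.05]))]); d=X[:2]-c
print(X,e,d@ax,d@ay)
k=onz(T,(238.55,200.05),.119); d=k[:2]-c; print('keeper',k,d@ax,d@ay)
for nm,q in(('seat',(-.1275,0,.119)),('bar86',(-.127-.0097-.0415*np.sin(.88),0,.0779+.0415*np.cos(.88)))):
    w=np.r_[c+q[0]*ax+q[1]*ay,q[2]]; print(nm,w,'top px',(proj(T,w)-[225,170])*10+4.5,'scene px',(proj(S,w)-[235,165])*10+[404.5,4.5])
S2=snap('scene','p9s'); st()
E
```

```text
[ 0.53249346 -0.0389603   0.0977184 ] [array([0.2, 0. ]), array([ 0.1, -0. ])] -0.16446324887861588 -0.0008434644994060499
keeper [ 0.53728736 -0.00332089  0.119     ] -0.1285534463169811 0.0010630373315925618
seat [ 0.53852751 -0.00248313  0.119     ] top px [136.46196197 299.68698173] scene px [680.98286341 187.79242473]
bar86 [ 0.5308807  -0.04295269  0.10434177] top px [308.75283331 337.21022051] scene px [537.06711421 198.87119331]
t 42.25 p [ 0.4275 -0.1418  0.2713] jaw -10.7 zdir [ 0. -0. -1.] F [ 1.1 -1.   0.7] w 0.948 q [-0.38 -0.2   2.01 -0.    1.33 -0.19]
```

drive_tool(
  deltas=[
    {"hand":0.95,"offset":[4,4,0],"angular":[0,0,0]},
    {"hand":0.95,"offset":[8,8,0],"angular":[0,0,0]},
    {"hand":0.95,"offset":[10.4,10.3,-4],"angular":[0,0,0]},
    {"hand":0.95,"offset":[10.4,10.3,-8],"angular":[0,0,0]},
    {"hand":0.95,"offset":[10.4,10.3,-11],"angular":[0,0,0]},
    {"hand":0.95,"offset":[10.4,10.3,-11],"angular":[0,0,0]},
    {"hand":0.95,"offset":[10.4,10.3,-11],"angular":[0,0,0]},
    {"hand":0.95,"offset":[10.4,10.3,-11],"angular":[0,0,0]},
  ],
)

```text
time: 43.25
tool_pos: [0.5329, -0.0391, 0.1635]
tcp_rot: [2.416, 2.003, 0.004]
wrist_force: [-0.1, -0.1, -0.1]
width: 0.954
```

drive_tool(
  deltas=[
    {"hand":0.95,"offset":[0,0,-4],"angular":[0,0,0]},
    {"hand":0.95,"offset":[0,0,-7],"angular":[0,0,0]},
    {"hand":0.95,"offset":[0,0,-7.9],"angular":[0,0,0]},
    {"hand":0.95,"offset":[0,0,-7.9],"angular":[0,0,0]},
    {"hand":0.95,"offset":[0,0,-7.9],"angular":[0,0,0]},
    {"hand":0.95,"offset":[0,0,-7.9],"angular":[0,0,0]},
  ],
)

```text
time: 44.0
tool_pos: [0.5327, -0.039, 0.0839]
tcp_rot: [2.417, 2.004, 0.003]
wrist_force: [0.4, 0.9, 0.1]
width: 0.949
```

```bash
python3 -c "
from h import *
T=snap('top','p10');S=snap('scene','p10s');st()
W=np.zeros((600,800,3),np.uint8)
W[:400,:400]=cv2.resize(T['frame'][175:225,215:265],(400,400),interpolation=cv2.INTER_CUBIC)
W[:,400:]=cv2.resize(S['frame'][150:225,235:285],(400,600),interpolation=cv2.INTER_CUBIC)
cv2.imwrite('pics/p10m.png',W)
"
```

```text
t 44.1 p [ 0.5322 -0.0389  0.0833] jaw -10.7 zdir [ 0.002 -0.    -1.   ] F [-0.4 -0.   0.2] w 0.95 q [-0.12  0.14  2.05 -0.    0.95  0.07]
```

View pics/p10m.png

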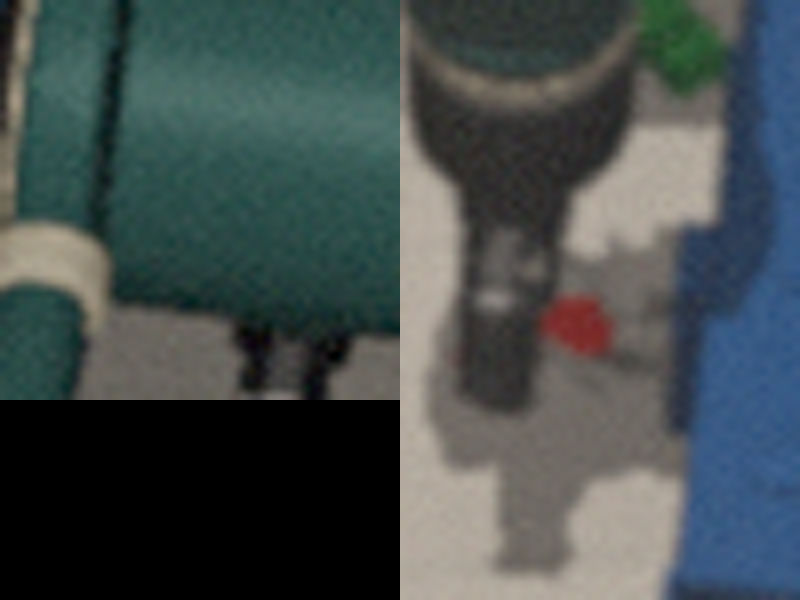

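drive_tool(
  deltas=[
    {"hand":0.4,"offset":[0,0,0],"angular":[0,0,0]},
    {"hand":0.4,"offset":[0,0,0],"angular":[0,0,0]},
    {"hand":0.4,"offset":[0,0,0],"angular":[0,0,0]},
    {"hand":0.4,"offset":[0,0,0],"angular":[0,0,0]},
    {"hand":0.4,"offset":[0,0,0],"angular":[0,0,0]},
    {"hand":0.4,"offset":[0,0,0],"angular":[0,0,0]},
  ],
  force=30,
)

```text
time: 44.85
tool_pos: [0.5315, -0.0389, 0.0824]
tcp_rot: [2.418, 2.005, -0.0]
wrist_force: [-1.1, -1.8, 1.0]
width: 0.686
```

drive_tool(
  deltas=[
    {"hand":0.4,"offset":[0.1,0.5,0.6],"angular":[0,0,0]},
    {"hand":0.4,"offset":[0.2,1.0,1.2],"angular":[0,0,0]},
    {"hand":0.4,"offset":[0.3,1.5,1.8],"angular":[0,0,0]},
    {"hand":0.4,"offset":[0.4,1.9,2.4],"angular":[0,0,0]},
    {"hand":0.4,"offset":[0.4,2.1,2.9],"angular":[0,0,0]},
    {"hand":0.4,"offset":[0.4,2.1,2.9],"angular":[0,0,0]},
    {"hand":0.4,"offset":[0.4,2.1,2.9],"angular":[0,0,0]},
  ],
)

```text
time: 45.72
tool_pos: [0.5351, -0.0179, 0.1116]
tcp_rot: [-2.418, -2.005, 0.001]
wrist_force: [0.1, -0.3, -4.4]
width: 0.68
```

drive_tool(
  deltas=[
    {"hand":0.4,"offset":[0.1,0.5,0],"angular":[0,0,0]},
    {"hand":0.4,"offset":[0.2,1.0,0],"angular":[0,0,0]},
    {"hand":0.4,"offset":[0.3,1.5,0],"angular":[0,0,0]},
    {"hand":0.4,"offset":[0.3,1.55,0],"angular":[0,0,0]},
    {"hand":0.4,"offset":[0.3,1.55,0],"angular":[0,0,0]},
    {"hand":0.4,"offset":[0.3,1.55,0],"angular":[0,0,0]},
  ],
)

```text
time: 46.48
tool_pos: [0.5386, -0.0022, 0.1115]
tcp_rot: [2.418, 2.005, 0.001]
wrist_force: [-2.3, -2.5, 0.8]
width: 0.684
```

```bash
python3 -c "
from h import *
S=snap('scene','p11s');st()
cv2.imwrite('pics/p11m.png',cv2.resize(S['frame'][140:215,235:310],(600,600),interpolation=cv2.INTER_CUBIC))
"
```

```text
t 46.52 p [ 0.5386 -0.0022  0.1115] jaw -10.7 zdir [ 0.  0. -1.] F [-2.8 -2.   1.5] w 0.679 q [-0.05  0.11  2.01  0.    1.01  0.14]
```

drive_tool(
  deltas=[
    {"hand":0.4,"offset":[0,0,-0.4],"angular":[0,0,0]},
    {"hand":0.4,"offset":[0,0,-0.8],"angular":[0,0,0]},
    {"hand":0.4,"offset":[0,0,-0.8],"angular":[0,0,0]},
    {"hand":0.4,"offset":[0,0,-0.8],"angular":[0,0,0]},
  ],
)

```text
time: 47.02
tool_pos: [0.5386, -0.0024, 0.1034]
tcp_rot: [2.418, 2.005, 0.0]
wrist_force: [-2.4, -3.0, 1.0]
width: 0.685
```

drive_tool(
  deltas=[
    {"hand":0.4,"offset":[0,0,-0.3],"angular":[0,0,0]},
    {"hand":0.4,"offset":[0,0,-0.6],"angular":[0,0,0]},
    {"hand":0.4,"offset":[0,0,-0.6],"angular":[0,0,0]},
    {"hand":0.4,"offset":[0,0,-0.6],"angular":[0,0,0]},
  ],
)

```text
time: 47.52
tool_pos: [0.5386, -0.0022, 0.0973]
tcp_rot: [2.418, 2.005, 0.001]
wrist_force: [-2.4, -2.1, 3.2]
width: 0.677
```

drive_tool(
  deltas=[
    {"hand":0.4,"offset":[0,0,-0.2],"angular":[0,0,0]},
    {"hand":0.4,"offset":[0,0,-0.4],"angular":[0,0,0]},
    {"hand":0.4,"offset":[0,0,-0.4],"angular":[0,0,0]},
  ],
)

```text
time: 47.9
tool_pos: [0.5389, -0.0023, 0.0967]
tcp_rot: [2.418, 2.005, 0.0]
wrist_force: [-12.1, -1.9, 22.9]
width: 0.683
```

drive_tool(
  deltas=[
    {"hand":0.4,"offset":[0,0,0.25],"angular":[0,0,0]},
    {"hand":0.4,"offset":[0,0,0.25],"angular":[0,0,0]},
    {"hand":0.9,"offset":[0,0,0.25],"angular":[0,0,0]},
    {"hand":0.9,"offset":[0,0,0.25],"angular":[0,0,0]},
    {"hand":0.9,"offset":[0,0,0.25],"angular":[0,0,0]},
    {"hand":0.9,"offset":[0,0,3],"angular":[0,0,0]},
    {"hand":0.9,"offset":[0,0,8],"angular":[0,0,0]},
    {"hand":0.9,"offset":[0,0,14],"angular":[0,0,0]},
  ],
)

```text
time: 48.9
tool_pos: [0.5374, -0.0021, 0.233]
tcp_rot: [-2.416, -2.004, 0.003]
wrist_force: [0.1, -0.1, -0.3]
width: 0.896
```

drive_tool(
  deltas=[
    {"hand":0.5,"offset":[-4,-4,2],"angular":[0,0,0]},
    {"hand":0.0,"offset":[-8,-8,2],"angular":[0,0,0]},
    {"hand":0.0,"offset":[-11.5,-12,2],"angular":[0,0,0]},
    {"hand":0.0,"offset":[-11.5,-14,2],"angular":[0,0,0]},
    {"hand":0.0,"offset":[-11.5,-14,2],"angular":[0,0,0]},
  ],
)

```text
time: 49.52
tool_pos: [0.4232, -0.1433, 0.2533]
tcp_rot: [2.421, 2.002, 0.001]
wrist_force: [0.3, -0.1, -0.3]
width: 0.002
```

```bash
python3 -c "
from h import *
T=snap('top','p12');S=snap('scene','p12s');st()
W=np.zeros((600,800,3),np.uint8)
W[:,:400]=cv2.resize(T['frame'][170:230,225:265],(400,600),interpolation=cv2.INTER_CUBIC)
W[:,400:]=cv2.resize(S['frame'][165:225,235:275],(400,600),interpolation=cv2.INTER_CUBIC)
cv2.imwrite('pics/p12m.png',W)
"
```

```text
t 49.62 p [ 0.4236 -0.142   0.2532] jaw -10.7 zdir [-0.     0.001 -1.   ] F [ 0.1 -0.3  0.1] w -0.0 q [-0.38 -0.19  2.04  0.    1.3  -0.19]
```

View pics/p12m.png

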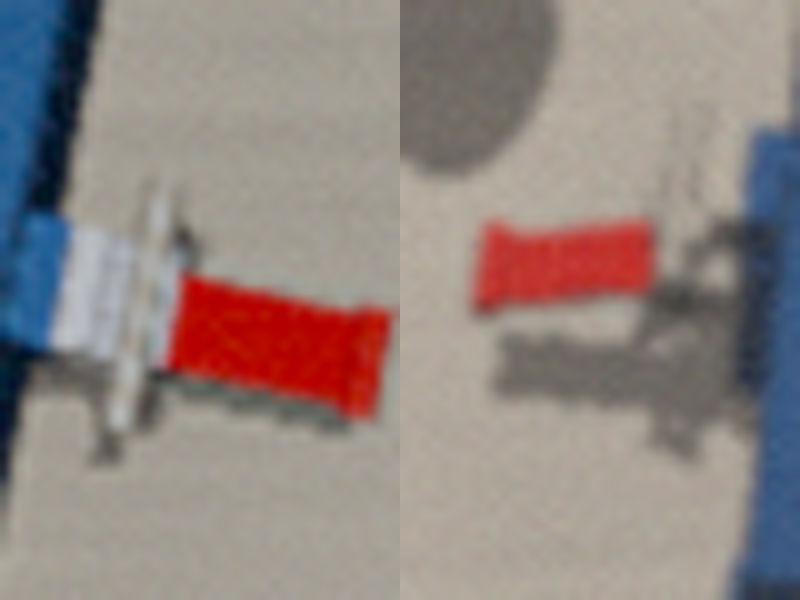

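drive_tool(
  deltas=[
    {"hand":0.0,"offset":[0,0,0],"angular":[9.8,-1.9,0]},
    {"hand":0.0,"offset":[2,1.5,0],"angular":[19.7,-3.7,0]},
    {"hand":0.0,"offset":[4,3,-1],"angular":[29.5,-5.6,0]},
    {"hand":0.0,"offset":[6,4.5,-3],"angular":[39.3,-7.4,0]},
    {"hand":0.0,"offset":[8,6,-6],"angular":[44.2,-8.4,0]},
    {"hand":0.0,"offset":[10.3,7.8,-9],"angular":[44.2,-8.4,0]},
    {"hand":0.0,"offset":[10.3,7.8,-9.3],"angular":[44.2,-8.4,0]},
    {"hand":0.0,"offset":[10.3,7.8,-9.3],"angular":[44.2,-8.4,0]},
  ],
)

```text
time: 50.62
tool_pos: [0.5265, -0.0635, 0.1604]
tcp_rot: [-1.941, -1.612, -0.804]
wrist_force: [0.6, -0.8, -0.0]
width: -0.0
```

drive_tool(
  deltas=[
    {"hand":0.0,"offset":[0,0,0],"angular":[0,0,0]},
    {"hand":0.0,"offset":[0,0,0],"angular":[0,0,0]},
  ],
)

```text
time: 50.88
tool_pos: [0.5269, -0.0649, 0.1617]
tcp_rot: [-1.944, -1.613, -0.807]
wrist_force: [0.7, 0.1, -0.5]
width: -0.002
```

```bash
cat >> h.py <<'E'
def cst():
    p=bot.read_state()['tool_pos'];c=np.array([.5622,.1228]);a=np.radians(79.3);ax=np.array([np.cos(a),np.sin(a)]);ay=np.array([-ax[1],ax[0]])
    print('case x,y,z mm',((p[:2]-c)@ax*1e3).round(1),((p[:2]-c)@ay*1e3).round(1),(p[2]*1e3).round(1))
E
python3 -c "
from h import *
st();cst()"
```

```text
t 50.88 p [ 0.5269 -0.0649  0.1617] jaw -10.7 zdir [ 0.134  0.693 -0.708] F [ 0.7  0.1 -0.5] w -0.002 q [-0.61  0.23  1.98  0.72  1.37 -0.74]
case x,y,z mm -191.0 -0.2 161.7
```

drive_tool(
  deltas=[
    {"hand":0.0,"offset":[0.2,1.1,-3.3],"angular":[0,0,0]},
    {"hand":0.0,"offset":[0.4,2.3,-6.6],"angular":[0,0,0]},
    {"hand":0.0,"offset":[0.4,2.3,-8.0],"angular":[0,0,0]},
    {"hand":0.0,"offset":[0.5,2.5,-8.7],"angular":[0,0,0]},
    {"hand":0.0,"offset":[0.5,2.75,-9.3],"angular":[0,0,0]},
    {"hand":0.0,"offset":[0.6,3.0,-9.9],"angular":[0,0,0]},
    {"hand":0.0,"offset":[0.6,3.25,-10.4],"angular":[0,0,0]},
    {"hand":0.0,"offset":[0.6,3.25,-10.4],"angular":[0,0,0]},
  ],
)

```text
time: 51.88
tool_pos: [0.5331, -0.0321, 0.0564]
tcp_rot: [-1.944, -1.612, -0.806]
wrist_force: [1.2, -0.7, 1.9]
width: -0.002
```

drive_tool(
  deltas=[
    {"hand":0.0,"offset":[0,0.1,-0.6],"angular":[0,0,0]},
    {"hand":0.0,"offset":[0,0.1,-1.2],"angular":[0,0,0]},
    {"hand":0.0,"offset":[0.1,0.6,-1.7],"angular":[0,0,0]},
    {"hand":0.0,"offset":[0.2,1.1,-2.1],"angular":[0,0,0]},
    {"hand":0.0,"offset":[0.3,1.5,-2.4],"angular":[0,0,0]},
    {"hand":0.0,"offset":[0.35,1.8,-2.5],"angular":[0,0,0]},
    {"hand":0.0,"offset":[0.35,1.8,-2.5],"angular":[0,0,0]},
  ],
)

```text
time: 52.75
tool_pos: [0.5354, -0.0131, 0.0309]
tcp_rot: [-1.942, -1.611, -0.804]
wrist_force: [0.4, 0.8, -0.0]
width: -0.006
```

```bash
python3 -c "
from h import *
st();cst()"
```

```text
t 52.75 p [ 0.5354 -0.0131  0.0309] jaw -10.6 zdir [ 0.131  0.695 -0.707] F [ 0.4  0.8 -0. ] w -0.006 q [-0.52  0.41  2.07  0.82  1.15 -0.88]
case x,y,z mm -138.5 1.1 30.9
```

drive_tool(
  deltas=[
    {"hand":0.0,"offset":[0.05,0.3,0],"angular":[0,0,0]},
    {"hand":0.0,"offset":[0.05,0.3,0],"angular":[0,0,0]},
    {"hand":0.0,"offset":[0.05,0.3,0],"angular":[0,0,0]},
  ],
)

```text
time: 53.12
tool_pos: [0.5365, -0.0108, 0.0314]
tcp_rot: [-1.943, -1.611, -0.806]
wrist_force: [-0.5, 0.3, 0.3]
width: -0.003
```

drive_tool(
  deltas=[
    {"hand":0.0,"offset":[0.05,0.3,0],"angular":[0,0,0]},
    {"hand":0.0,"offset":[0.1,0.5,0],"angular":[0,0,0]},
    {"hand":0.0,"offset":[0.1,0.5,0],"angular":[0,0,0]},
    {"hand":0.0,"offset":[0.1,0.5,0],"angular":[0,0,0]},
  ],
)

```text
time: 53.62
tool_pos: [0.5373, -0.0085, 0.0313]
tcp_rot: [-1.945, -1.615, -0.803]
wrist_force: [-7.3, -12.7, 4.9]
width: -0.002
```

```bash
python3 -c "
from h import *
st();cst()"
```

```text
t 53.62 p [ 0.5373 -0.0085  0.0313] jaw -10.7 zdir [ 0.132  0.691 -0.71 ] F [ -7.3 -12.7   4.9] w -0.002 q [-0.51  0.4   2.07  0.82  1.14 -0.87]
case x,y,z mm -133.6 0.1 31.3
```

drive_tool(
  deltas=[
    {"hand":0.0,"offset":[-0.6,-3,0],"angular":[0,0,0]},
    {"hand":0.0,"offset":[-1.7,-8,1],"angular":[0,0,0]},
    {"hand":0.0,"offset":[-2.5,-12,5],"angular":[0,0,0]},
    {"hand":0.0,"offset":[-4,-15,10],"angular":[0,0,0]},
    {"hand":0.0,"offset":[-6,-17,15],"angular":[0,0,0]},
    {"hand":0.0,"offset":[-8,-18,20],"angular":[0,0,0]},
    {"hand":0.0,"offset":[-11,-19,22],"angular":[0,0,0]},
    {"hand":0.0,"offset":[-11,-19,22],"angular":[0,0,0]},
  ],
)

```text
time: 54.62
tool_pos: [0.4272, -0.1971, 0.2532]
tcp_rot: [-1.947, -1.613, -0.807]
wrist_force: [0.1, 0.1, -0.6]
width: -0.0
```

```bash
python3 -c "
from h import *
T=snap('top','p13');S=snap('scene','p13s');st()
W=np.zeros((600,800,3),np.uint8)
W[:400,:400]=cv2.resize(T['frame'][170:230,215:275],(400,400),interpolation=cv2.INTER_CUBIC)
W[:400,400:]=cv2.resize(S['frame'][165:225,235:295],(400,400),interpolation=cv2.INTER_CUBIC)
W[400:,:267]=cv2.resize(T['frame'],(267,200),interpolation=cv2.INTER_AREA)
W[400:,400:667]=cv2.resize(S['frame'],(267,200),interpolation=cv2.INTER_AREA)
cv2.imwrite('pics/p13m.png',W)
c=np.array([.5622,.1228]);a=np.radians(79.3);ax=np.array([np.cos(a),np.sin(a)])
for n,q in(('seat',(-.1275,.119)),('tiphome',(-.132,.023)),('pin',(-.13,.05))):
    w=np.r_[c+q[0]*ax,q[1]];print(n,(proj(T,w)-[215,170])*6.67+3,(proj(S,w)-[235,165])*6.67+[403,3])
"
```

```text
t 54.73 p [ 0.4276 -0.1957  0.2511] jaw -10.7 zdir [ 0.133  0.694 -0.707] F [ 0.4 -0.7 -1. ] w 0.003 q [-0.9   0.15  1.9   0.57  1.65 -0.83]
seat [157.71862863 199.88971682] [587.4140699  125.25604729]
tiphome [176.86973619 219.79334121] [573.32391903 234.88023813]
pin [169.91989965 214.19166058] [578.72215439 205.7882594 ]
```

View pics/p13m.png

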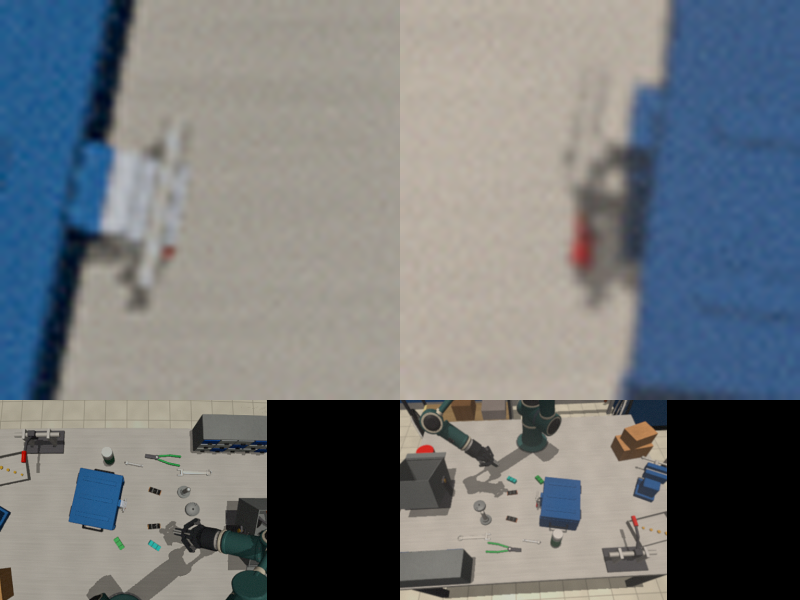

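```bash
python3 -c "
from h import *
print(bot.finish_job())"
```

```text
the job is handed in; nothing more can be done
None
```

The case is packed, shut and latched, and I handed the job in at about 55 s of the 210 s allowed. The system reported no verdict.

- **Shoes:** all four new orange-lined shoes lie flat, one in each long pocket. The last check before closing put each within about 3 mm of its pocket centre and lined up to about 2–3°. One shoe had been knocked about 3 cm aside during the run, so I measured it again before grasping it. My first grasp missed because the gripper was too high; nothing moved, and the retry held.
- **Tape roll:** it came straight up off the spindle and lay flat and centred in the square pocket in the picture taken before the lid closed.
- **Lid and latch:** I pushed the lid past upright and it sank shut. The bail's bar sits at the computed keeper position in the last picture. The red lever hangs straight down on its stop, which I felt as about 15 N against the fingers; its angle was not measured directly.
- **Other things:** the overview pictures show the worn shoes, caster and tools where they started, but I did not measure their distances. The arm stood clear of everything at the end.
- **Disagreements:** the two cameras differed by 3–5 mm on some heights. The bail bar read about 98–102 mm high in the pictures, while contact with the keeper implied about 104 mm.

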